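# Change the filters in the spectrometer's air unit

## Robot

A 6-joint arm with a two-finger parallel gripper is mounted at the origin on the work surface. World frame = base frame: x ahead of the robot, y to its left, z up, the work surface at z = 0. Lengths are in mm, angles in rad, forces in N, time in s.
With the tool pointing down it reaches from about 350 to 925 mm from the base axis. Payload 6.4 kg.
Tool frame: the origin (TCP) lies on the mounting face of the last link; the fingertips stand arm.finger_overhang ahead of it and the grasp point (between the pads) lies 180 mm ahead of it (arm.finger_overhang is the distance from the TCP to the fingertips, in mm); x points along the fingers, y is the direction in which the jaws open and shut, and the axes are right-handed (so a half turn about x gives the same grasp; the last joint's range is limited). The gripper opens to 94 mm and grips with 3 to 60 N. Pads are 16 mm wide; open, the fingers measure 119 mm over their backs; the gripper's body (75 mm by 177 mm) begins 78 mm behind the grasp point.
Start: joints at [1.063, 0.245, 1.558, -0, 1.339, -0.174], TCP at [212.961, 614.136, 404.655] pointing down, gripper open.
Joint ranges: [-3.13, 3.13], [-1.02, 2.26], [0.13, 2.54], [-0.95, 4.09], [0.21, 2.88], [-2.74, 2.74]. Speed limits (rad/s): [2.57, 2.57, 3.14, 3.14, 3.14, 3.14].

## Interface

Orientations are given as a unit quaternion [w, x, y, z].
In Python, from workcell import arm gives the robot as it stands.
- The arm moves only by the shell command python3 -m crank 'ROWS' [FORCE]. ROWS is JSON, a list of rows, each a list of 7 numbers: the shift along the world's x, y, z in units of 120 mm (1.0 is 120 mm), then the turn, a rotation vector about the world's x, y, z in units of 180 degrees (1.0 is 180 degrees), then the closure, from 0 (fully open) to 1 (shut). In form: [[x, y, z, rx, ry, rz, grip], ...]. A call has exactly 8 rows; each row is the pose to reach, as a shift and turn from the pose commanded when the call began, turning the shorter way round; what a row does not reach only later rows make up. A row lasts 1/8 s, in which the tool goes at most 62.5 mm and 10.7 degrees, less where a joint would pass 70% of its speed; a pose out of reach is approached as far as the arm can. A call with a number of a shift or a turn outside -1 to 1 is refused whole. A call with a gripper value outside its range is refused whole. The fingers move at their own pace and stop on an object; FORCE is the grip in N (left out, the last holds). Time passes only in rows, so rows that repeat a pose let the fingers close, or fill a call up. It gives the time, the measured TCP pose, the force and the opening at its end, in the units of the state.
- arm.observe(): the state, without advancing time (a new reading comes with each control period).
- arm.grab_frame(name): name is "scene" or "top" or "wrist"; returns a dict with "img" (400x640x3 uint8, red, green, blue), "range_z" (400x640 float32, mm along the optical axis (not along the pixel's ray), 0 where there is no reading), "mtx" (3x3 intrinsics, pixels), "cam_to_world" (4x4, takes a point from camera to world coordinates). Camera axes: x right, y down, z forward; pixel columns grow to the right and rows downward; lengths in mm; the calibration is good to about 2 mm. A picture is of the moment at which its call begins.
- arm.finish_job(): hands the job in, once; it reports no verdict.
The state is a dict: "time": time; "joint_pos": joint angles; "qvel": joint speeds; "effort": joint torques, N m; "ee_pos": TCP position; "tcp_rot": TCP orientation; "force": force on the tool from outside, world axes, zero at the start; "torque": the same for the moment, N m; "width": finger opening in mm.
Only numpy, scipy, OpenCV 4.12 (cv2) and the standard library are available. Lean on these libraries where they do the work, as an engineer would, in place of code of your own. Each camera call takes 0.05 s, during which the arm holds its last target. There are 200 camera calls.

## Task

Slide the cover of the filter unit fully open, take out the spent filters (red fins) and lay them flat in the green tray, and fit every fresh filter (blue fin) in a bay of its own, one edge tucked under the yellow lip and the opposite edge lowered until it lies flat on the bay floor. Only when all of them are in place, slide the cover fully shut; leave the other things on the table where they are.

Things in the scene. Friction and masses are not known exactly. Their poses are not given: they have to be found in the camera images.
- unit: fixed grey filter unit, 60 mm high, three bays in a row along its y. x points away from the robot, y left. Origin: on the table under the middle of the row; reaches x -65 to +215, y -122 to +122 mm. Bays end on the robot's side (-x) at a wall 40 mm above their floor; outer side walls (inside at y +-114 mm) equally high. Beyond x = 75 mm a deck 58 mm high, where the open cover parks.
- lip (a point): middle of the free edge of the yellow retaining lip, at its underside. The lip runs along y over the -x end of all bays, sticks out 12 mm from the wall, is 5 mm thick, its underside 12 mm above the bay floors. A filter held flat does not pass between lip and far ridge: its edge must go in tilted about 20 degrees (that edge low), up to the wall; then the +x edge is lowered.
- cover (a joint): slide of the aluminium cover over the bays, in m: 0 = shut over all three, grows as it slides along the unit's +x, 0.135 = fully open. Friction about 2 N; stays where left. The cover is 135 x 236 x 6 mm, underside 62 mm above the table; shut, it reaches x -65 to +70 mm of the unit.
- cover_grip (a point): black grip block on the cover, 16 mm (along the slide) x 50 mm (across) x 26 mm high; this point is the middle of its top, 94 mm above the table, at the unit's x = -43 mm with the cover shut, +92 mm fully open.
- tray: fixed green open tray for spent filters, 160 (x) x 200 (y) x 30 mm outside, walls and floor 5 mm. Origin: centre of its underside; z up.
- bay0 (a point): right filter bay (seen from the robot): centre of its floor, 20 mm above the table, where a seated filter's origin lies (3 mm play all round); axes as the unit's. Bay 106 (x) x 70 (y) mm; wall and lip at -x, ridges 10 mm above the floor on the other sides, 6 mm thick between bays, 8 mm at +x.
- bay1 (a point): middle filter bay (seen from the robot): centre of its floor, 20 mm above the table, where a seated filter's origin lies (3 mm play all round); axes as the unit's. Bay 106 (x) x 70 (y) mm; wall and lip at -x, ridges 10 mm above the floor on the other sides, 6 mm thick between bays, 8 mm at +x.
- bay2 (a point): left filter bay (seen from the robot): centre of its floor, 20 mm above the table, where a seated filter's origin lies (3 mm play all round); axes as the unit's. Bay 106 (x) x 70 (y) mm; wall and lip at -x, ridges 10 mm above the floor on the other sides, 6 mm thick between bays, 8 mm at +x.
- fresh0: fresh filter, white with blue fin, lying on the table: plate 100 (own x) x 64 (own y) x 6 mm, with an upright grip fin amid its top, 40 (x) x 12 (y) mm and 28 mm tall (34 mm overall); about 0.12 kg. Same after a half turn: either 64 mm edge may be tucked. Origin: centre of the underside; z up through the fin. May be absent.
- fresh1: fresh filter, white with blue fin, lying on the table: plate 100 (own x) x 64 (own y) x 6 mm, with an upright grip fin amid its top, 40 (x) x 12 (y) mm and 28 mm tall (34 mm overall); about 0.12 kg. Same after a half turn: either 64 mm edge may be tucked. Origin: centre of the underside; z up through the fin. May be absent.
- fresh2: fresh filter, white with blue fin, lying on the table: plate 100 (own x) x 64 (own y) x 6 mm, with an upright grip fin amid its top, 40 (x) x 12 (y) mm and 28 mm tall (34 mm overall); about 0.12 kg. Same after a half turn: either 64 mm edge may be tucked. Origin: centre of the underside; z up through the fin. May be absent.
- spent0: spent filter, black and brown with red fin, seated in a bay under the lip: plate 100 (own x) x 64 (own y) x 6 mm, with an upright grip fin amid its top, 40 (x) x 12 (y) mm and 28 mm tall (34 mm overall); about 0.12 kg. Same after a half turn: either 64 mm edge may be tucked. Origin: centre of the underside; z up through the fin. May be absent.
- spent1: spent filter, black and brown with red fin, seated in a bay under the lip: plate 100 (own x) x 64 (own y) x 6 mm, with an upright grip fin amid its top, 40 (x) x 12 (y) mm and 28 mm tall (34 mm overall); about 0.12 kg. Same after a half turn: either 64 mm edge may be tucked. Origin: centre of the underside; z up through the fin. May be absent.
- spent2: spent filter, black and brown with red fin, seated in a bay under the lip: plate 100 (own x) x 64 (own y) x 6 mm, with an upright grip fin amid its top, 40 (x) x 12 (y) mm and 28 mm tall (34 mm overall); about 0.12 kg. Same after a half turn: either 64 mm edge may be tucked. Origin: centre of the underside; z up through the fin. May be absent.
- mug: bystander: white mug, 90 mm high; origin at the underside
- pen_pot: bystander: black pen pot, 72 mm across, 131 mm high with pens; origin at the underside
- disc_a: bystander: steel sample disc, 42 mm across, 30 mm high; origin at the underside
- disc_b: bystander: aluminium sample disc, 42 mm across, 30 mm high; origin at the underside
- mouse: bystander: black computer mouse, 100 x 60 x 32 mm; origin at the underside
- brush: bystander: dusting brush lying on the table

How it is judged (in metres and radians):
On the way, in this order (a step that is already met when the one before it is completed fails the run):
1. the cover is slid open (value of joint cover above 0.12 m), for 0.2 s.
2. with the cover open, every fresh filter lies seated in a bay and every spent one flat in the tray (((x of fresh0 in the frame of bay0 between -0.007 and 0.007 m and y of fresh0 in the frame of bay0 between -0.007 and 0.007 m and z of fresh0 in the frame of bay0 between -0.004 and 0.004 m) or (x of fresh0 in the frame of bay1 between -0.007 and 0.007 m and y of fresh0 in the frame of bay1 between -0.007 and 0.007 m and z of fresh0 in the frame of bay1 between -0.004 and 0.004 m) or (x of fresh0 in the frame of bay2 between -0.007 and 0.007 m and y of fresh0 in the frame of bay2 between -0.007 and 0.007 m and z of fresh0 in the frame of bay2 between -0.004 and 0.004 m)) and angle between each of fresh0, fresh1, fresh2's own z axis and vertical below 0.07 rad and ((x of fresh1 in the frame of bay0 between -0.007 and 0.007 m and y of fresh1 in the frame of bay0 between -0.007 and 0.007 m and z of fresh1 in the frame of bay0 between -0.004 and 0.004 m) or (x of fresh1 in the frame of bay1 between -0.007 and 0.007 m and y of fresh1 in the frame of bay1 between -0.007 and 0.007 m and z of fresh1 in the frame of bay1 between -0.004 and 0.004 m) or (x of fresh1 in the frame of bay2 between -0.007 and 0.007 m and y of fresh1 in the frame of bay2 between -0.007 and 0.007 m and z of fresh1 in the frame of bay2 between -0.004 and 0.004 m)) and ((x of fresh2 in the frame of bay0 between -0.007 and 0.007 m and y of fresh2 in the frame of bay0 between -0.007 and 0.007 m and z of fresh2 in the frame of bay0 between -0.004 and 0.004 m) or (x of fresh2 in the frame of bay1 between -0.007 and 0.007 m and y of fresh2 in the frame of bay1 between -0.007 and 0.007 m and z of fresh2 in the frame of bay1 between -0.004 and 0.004 m) or (x of fresh2 in the frame of bay2 between -0.007 and 0.007 m and y of fresh2 in the frame of bay2 between -0.007 and 0.007 m and z of fresh2 in the frame of bay2 between -0.004 and 0.004 m)) and x of spent0 in the frame of tray between -0.055 and 0.055 m and y of spent0 in the frame of tray between -0.08 and 0.08 m and z of each of spent0, spent1, spent2 in the frame of tray below 0.03 m and angle between each of spent0, spent1, spent2's own z axis and vertical below 0.35 rad and x of spent1 in the frame of tray between -0.055 and 0.055 m and y of spent1 in the frame of tray between -0.08 and 0.08 m and x of spent2 in the frame of tray between -0.055 and 0.055 m and y of spent2 in the frame of tray between -0.08 and 0.08 m and value of joint cover above 0.09 m), for 0.2 s.
3. the cover is shut (value of joint cover below 0.008 m), for 0.2 s.
At the end, for the whole second after the job is handed in: Each fresh filter flat (4 degrees) in a bay, within 7 mm of its centre and 4 mm of its floor; each spent filter flat (20 degrees) on the floor of the green tray, centre within 55 mm (x) and 80 mm (y) of its middle; cover shut within 8 mm; all at rest (((x of fresh0 in the frame of bay0 between -0.007 and 0.007 m and y of fresh0 in the frame of bay0 between -0.007 and 0.007 m and z of fresh0 in the frame of bay0 between -0.004 and 0.004 m) or (x of fresh0 in the frame of bay1 between -0.007 and 0.007 m and y of fresh0 in the frame of bay1 between -0.007 and 0.007 m and z of fresh0 in the frame of bay1 between -0.004 and 0.004 m) or (x of fresh0 in the frame of bay2 between -0.007 and 0.007 m and y of fresh0 in the frame of bay2 between -0.007 and 0.007 m and z of fresh0 in the frame of bay2 between -0.004 and 0.004 m)) and angle between each of fresh0, fresh1, fresh2's own z axis and vertical below 0.07 rad and ((x of fresh1 in the frame of bay0 between -0.007 and 0.007 m and y of fresh1 in the frame of bay0 between -0.007 and 0.007 m and z of fresh1 in the frame of bay0 between -0.004 and 0.004 m) or (x of fresh1 in the frame of bay1 between -0.007 and 0.007 m and y of fresh1 in the frame of bay1 between -0.007 and 0.007 m and z of fresh1 in the frame of bay1 between -0.004 and 0.004 m) or (x of fresh1 in the frame of bay2 between -0.007 and 0.007 m and y of fresh1 in the frame of bay2 between -0.007 and 0.007 m and z of fresh1 in the frame of bay2 between -0.004 and 0.004 m)) and ((x of fresh2 in the frame of bay0 between -0.007 and 0.007 m and y of fresh2 in the frame of bay0 between -0.007 and 0.007 m and z of fresh2 in the frame of bay0 between -0.004 and 0.004 m) or (x of fresh2 in the frame of bay1 between -0.007 and 0.007 m and y of fresh2 in the frame of bay1 between -0.007 and 0.007 m and z of fresh2 in the frame of bay1 between -0.004 and 0.004 m) or (x of fresh2 in the frame of bay2 between -0.007 and 0.007 m and y of fresh2 in the frame of bay2 between -0.007 and 0.007 m and z of fresh2 in the frame of bay2 between -0.004 and 0.004 m)) and x of spent0 in the frame of tray between -0.055 and 0.055 m and y of spent0 in the frame of tray between -0.08 and 0.08 m and z of each of spent0, spent1, spent2 in the frame of tray below 0.03 m and angle between each of spent0, spent1, spent2's own z axis and vertical below 0.35 rad and x of spent1 in the frame of tray between -0.055 and 0.055 m and y of spent1 in the frame of tray between -0.08 and 0.08 m and x of spent2 in the frame of tray between -0.055 and 0.055 m and y of spent2 in the frame of tray between -0.08 and 0.08 m and linear speed of each of fresh0, fresh1, fresh2, spent0, spent1, spent2 below 0.02 m/s and value of joint cover below 0.008 m); the robot touches nothing.
It fails at once if a bystander (mug, pen pot, discs, mouse, brush) is shifted by more than 40 mm (distance of any of mug, pen_pot, disc_a, disc_b, mouse, brush from where it was at the start of the episode above 0.04 m).
It fails at once if the mug or pen pot is tipped over (angle between any of mug, pen_pot's own z axis and vertical above 0.5 rad).
Of spent0, spent1, spent2 only 2 to 2 are there at a start; the rules pass over those that are not, and their reading is None.
Of fresh0, fresh1, fresh2 only 2 to 3 are there at a start; the rules pass over those that are not, and their reading is None.
At some moment in a run one of fresh0, fresh1, fresh2 may be knocked a few centimetres aside while the robot is not near it.
Once in a run the grip may slacken for a moment while it holds something.
It also fails if it takes over 210 s, if anything falls off the work surface, if the arm or the gripper's body presses on something with over 40 N, if the wrist force passes 120 N, or if a joint passes its speed limit or range.

## Working session

There is one attempt and no reset: what is moved stays moved. The work goes in short steps, Python scripts to look and compute and a shell command to move; the robot and the scene stay as the last step left them, time stands still between calls to the robot, and variables do not carry over. Pictures are saved under pics/ and viewed, about 12 in all and at most 16, crops included, and the job is handed in when it is done.

```bash
ls; mkdir -p pics
python3 - <<'E'
from workcell import arm
import cv2,numpy as np,pickle
print(arm.observe(), arm.finger_overhang)
fs={}
for n in ["scene","top"]:
    f=arm.grab_frame(n); fs[n]=f
    cv2.imwrite(f"pics/{n}0.png",f["img"][:,:,::-1])
    print(n,f["mtx"],f["cam_to_world"])
pickle.dump(fs,open("f0.pkl","wb"))
E
```

```text
pics
{'time': 0.0, 'joint_pos': array([ 1.06289943e+00,  2.45771882e-01,  1.55897585e+00, -1.00435274e-05,
        1.33866850e+00, -1.74065309e-01]), 'qvel': array([-0.00062187,  0.00104873,  0.00044776, -0.00124473, -0.00070317,
        0.00088688]), 'effort': array([ 1.73851749e-03, -4.15830588e+01, -3.14607382e+01,  6.85596303e-02,
        3.32277361e-02, -1.56837509e-04]), 'ee_pos': array([212.84805482, 613.93031323, 403.59251986]), 'tcp_rot': array([ 0.69706682,  0.11687037,  0.69749152, -0.1180879 ]), 'force': array([ 0.77825771,  0.15997401, -0.21225245]), 'torque': array([-0.04997366, -0.02626383,  0.03353929]), 'width': 93.99159939770894} 199.2
scene [[369.01676229   0.         325.10643264]
 [  0.         369.01676229 200.22262823]
 [  0.           0.           1.        ]] [[-8.13188006e-01  3.71298922e-01 -4.48176726e-01  9.60892910e+02]
 [ 5.81684363e-01  5.43908399e-01 -6.04819771e-01  6.24861220e+02]
 [ 1.91981560e-02 -7.52529577e-01 -6.58278563e-01  7.62300475e+02]
 [ 0.00000000e+00  0.00000000e+00  0.00000000e+00  1.00000000e+00]]
top [[480.46792004   0.         322.46351496]
 [  0.         480.46792004 202.55195786]
 [  0.           0.           1.        ]] [[ 3.04453029e-03 -9.84065927e-01  1.77777899e-01  3.27066033e+02]
 [-9.99763540e-01 -6.82315812e-03 -2.06472630e-02  1.81341493e+01]
 [ 2.15312747e-02 -1.77673001e-01 -9.83854008e-01  1.19014905e+03]
 [ 0.00000000e+00  0.00000000e+00  0.00000000e+00  1.00000000e+00]]
```

View pics/top0.png

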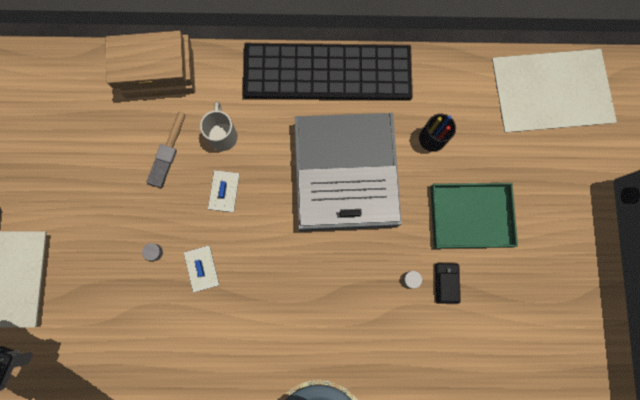

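View pics/scene0.png

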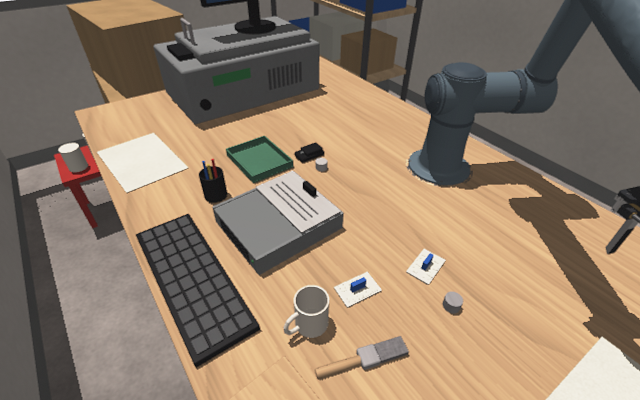

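The top view shows the unit (296–400, 113–230) with its cover shut and the grip at (349,213). The tray is at (473,215), and two fresh filters are at (223,191) and (201,269); I see no third. The mouse and a disc are near the tray, and the mug, brush and other disc are near the filters.

```bash
cat > h.py <<'E'
from workcell import arm
import cv2,numpy as np
from scipy.spatial.transform import Rotation as R
def cloud(f):
    z=f["range_z"]; v,u=np.mgrid[:400,:640]; k=f["mtx"]
    p=np.stack([(u-k[0,2])/k[0,0]*z,(v-k[1,2])/k[1,1]*z,z],-1)
    T=f["cam_to_world"]; w=p@T[:3,:3].T+T[:3,3]; w[z<=0]=np.nan
    return w
def rect(pts):
    (cx,cy),(w,h),a=cv2.minAreaRect(pts[:,:2].astype(np.float32))
    if w<h: w,h,a=h,w,a+90
    return np.round([cx,cy,w,h,(a+90)%180-90],1)   # long side, short side, yaw deg of long side
def hsv(f): return cv2.cvtColor(f["img"],cv2.COLOR_RGB2HSV)
def blobs(mask,mn=20):
    n,l,s,c=cv2.connectedComponentsWithStats(mask.astype(np.uint8))
    return [(l==i,c[i],s[i,4]) for i in range(1,n) if s[i,4]>=mn]
def tcp():
    o=arm.observe(); q=o["tcp_rot"]; r=R.from_quat([q[1],q[2],q[3],q[0]])
    return o["ee_pos"],r,o
def grasp():
    p,r,o=tcp(); m=r.as_matrix(); return p+180*m[:,0],m,o
E
python3 - <<'E'
from h import *; import pickle
fs=pickle.load(open("f0.pkl","rb"))
f=fs["top"]; w=cloud(f); H=hsv(f); im=f["img"].astype(int)
box=np.zeros((400,640),bool)
def b(x0,y0,x1,y1): m=box.copy(); m[y0:y1,x0:x1]=1; return m
z=w[...,2]
print("table z",np.nanmedian(z[300:340,300:400]))
blue=(H[...,0]>100)&(H[...,0]<130)&(H[...,1]>120)
for m,c,a in blobs(blue,15): print("blue",c,a,rect(w[m]),np.nanpercentile(z[m],[10,50,90]))
for bb in [(204,165,245,216),(182,243,223,296)]:
    m=b(*bb)&(H[...,1]<60)&(H[...,2]>120)
    print("white",rect(w[m]),np.nanmedian(z[m]),m.sum())
m=b(285,100,410,240)
c=m&(z>63)&(z<75); print("cover",rect(w[c]),np.median(z[c]))
c=m&(z>50)&(z<63); print("deck",rect(w[c]),np.median(z[c]))
c=m&(z>50)&(z<75); print("all",rect(w[c]))
c=m&(z>86); print("grip",rect(w[c]),np.median(z[c]),c.sum())
g=(H[...,0]>60)&(H[...,0]<95)&(H[...,1]>80)
for mm,c,a in blobs(g,300):
    t=mm&(z>22); print("tray",c,a,rect(w[mm]),rect(w[t]),np.nanpercentile(z[mm],[5,50,95]))
# objects above table
for mm,c,a in blobs((z>12)&(z<200),40):
  print("obj",c.round(),a,rect(w[mm]),np.nanmax(z[mm]).round())
E
```

```text
table z 0.5377141796926708
blue [442.25      125.5326087] 92 [ 730.4 -303.    25.8   11.1  -44.8] [ 12.9690249   66.73125826 123.1552381 ]
blue [221.85526316 189.48684211] 76 [567.7 240.9  35.8  11.4  -8. ] [29.34141637 34.79991786 38.08809612]
blue [199.03703704 268.14814815] 81 [375.8 287.2  35.6  11.2  16.8] [30.30304432 34.21915495 37.32433589]
white [569.3 242.4 100.3  66.1  -6.1] 7.323547303646592 915
white [376.6 289.5 101.3  64.3  16.2] 7.123616202786707 1016
cover [613.5 -64.1 278.1 243.3   2.8] 68.677573539572
deck [615.2 -64.7 281.7 245.    2.8] 59.0701312878175
all [615.2 -64.7 281.7 245.    2.8]
grip [502.7 -70.   49.2  16.4 -89.6] 94.41707838413367 158
tray [472.39163265 215.60877551] 4900 [ 507.1 -379.9  197.5  156.2  -88. ] [ 508.  -378.9  198.8  157.   -89.3] [ 1.90087893  6.04195017 29.36317161]
obj [150.  63.] 5170 [879.2 421.9 191.3 132.2 -83.6] 119.0
obj [327.  71.] 9174 [889.5 -18.6 440.3 154.1 -89.8] 33.0
obj [218. 128.] 877 [722.3 257.5 102.9  74.6  33.7] 99.0
obj [165. 155.] 955 [676.1 384.4 198.8  42.4 -16. ] 27.0
obj [347. 172.] 11476 [615.1 -64.7 281.8 245.    2.8] 102.0
obj [438. 131.] 902 [ 711.4 -289.4   71.9   70.1  -46.7] 135.0
obj [631. 255.] 3197 [ 3.434e+02 -7.395e+02  5.349e+02  3.310e+01 -5.000e-01] 110.0
obj [222. 189.] 114 [569.1 244.5  39.1  19.   -8. ] 41.0
obj [476. 213.] 984 [ 510.2 -380.7  202.4  161.5  -89. ] 37.0
obj [ 20. 277.] 3981 [3.515e+02 7.031e+02 2.197e+02 1.095e+02 5.000e-01] 52.0
obj [152. 252.] 276 [415.  404.7  41.1  41.   34.8] 37.0
obj [199. 268.] 121 [376.5 287.9  39.5  13.   16.6] 39.0
obj [447. 283.] 991 [ 344.7 -310.1   98.5   60.4   -0.5] 39.0
obj [412. 279.] 252 [ 352.1 -223.2   39.8   38.5   86.8] 36.0
obj [318. 395.] 312 [ 90.    3.5 122.9  26.5  89.9] 22.0
```

```bash
cat > plan.py <<'E'
# plan.py x y z yaw tilt : shift (units) and turn (units) to bring grasp point to x y z, part x-axis at yaw, -x edge low by tilt
import sys; from h import *
x,y,z,yaw,tilt=map(float,sys.argv[1:6])
F=(R.from_euler('z',yaw,degrees=True)*R.from_euler('y',-tilt,degrees=True)).as_matrix()
p,r,o=tcp(); g,m,_=grasp()
best=None
for s in (1,-1):
    M=R.from_matrix(np.stack([-F[:,2],s*F[:,1],s*F[:,0]],1)); rv=(M*r.inv()).as_rotvec(degrees=True)
    print("shift",np.round((np.array([x,y,z])-180*F[:,2]*-1-p)/120,3),"turn",np.round(rv/180,3),"deg",np.round(rv,1))
print("grasp",g.round(1),"jaw yaw",np.degrees(np.arctan2(m[1,1],m[0,1])).round(1),"q6",o["joint_pos"][5].round(2),"t",o["time"],"w",round(o["width"],1),"F",o["force"].round(1))
E
python3 plan.py 498 -70.5 200 92.8 0
```

```text
shift [ 2.376 -5.704 -0.197] turn [0.001 0.    0.622] deg [1.000e-01 1.000e-01 1.119e+02]
shift [ 2.376 -5.704 -0.197] turn [ 0.    -0.001 -0.378] deg [  0.   -0.1 -68.1]
grasp [212.7 613.7 223.6] jaw yaw 70.9 q6 -0.17 t 0.1 w 93.9 F [-0.2 -0.2  0.9]
```

```bash
python3 -m crank '[[0.2,-0.5,0,0,0,-0.06,0],[0.2,-0.5,0,0,0,-0.1,0],[0.4,-1,0,0,0,-0.13,0],[0.4,-1,0,0,0,-0.19,0],[0.4,-1,0,0,0,-0.19,0],[0.4,-1,0,0,0,-0.19,0],[0.4,-1,0,0,0,-0.19,0],[0.4,-1,0,0,0,-0.19,0]]' 20
python3 -m crank '[[0.2,-0.5,0,0,0,-0.06,0],[0.2,-0.5,0,0,0,-0.1,0],[0.4,-1,0,0,0,-0.13,0],[0.4,-1,0,0,0,-0.19,0],[0.4,-1,0,0,0,-0.19,0],[0.4,-1,0,0,0,-0.19,0],[0.4,-1,0,0,0,-0.19,0],[0.4,-1,0,0,0,-0.19,0]]'
python3 -m crank '[[0.2,-0.5,0,0,0,0,0],[0.2,-0.5,0,0,0,0,0],[0.4,-1,0,0,0,0,0],[0.4,-1,0,0,0,0,0],[0.4,-1,0,0,0,0,0],[0.4,-1,0,0,0,0,0],[0.4,-1,0,0,0,0,0],[0.4,-1,0,0,0,0,0]]'
python3 -m crank '[[0.2,-0.5,0,0,0,0,0],[0.2,-0.5,0,0,0,0,0],[0.4,-1,0,0,0,0,0],[0.4,-1,0,0,0,0,0],[0.4,-1,0,0,0,0,0],[0.4,-1,0,0,0,0,0],[0.4,-1,0,0,0,0,0],[0.4,-1,0,0,0,0,0]]'
python3 -m crank '[[0.2,-0.5,0,0,0,0,0],[0.2,-0.5,0,0,0,0,0],[0.3,-1,0,0,0,0,0],[0.3,-1,0,0,0,0,0],[0.3,-1,0,0,0,0,0],[0.3,-1,0,0,0,0,0],[0.3,-1,0,0,0,0,0],[0.3,-1,0,0,0,0,0]]'
python3 plan.py 498 -70.5 200 92.8 0
python3 - <<'E'
from h import *
f=arm.grab_frame("wrist"); cv2.imwrite("pics/w1.png",f["img"][:,:,::-1])
w=cloud(f); z=w[...,2]; print(f["cam_to_world"].round(2))
d=(z>85)&(z<100)
for m,c,a in blobs(d,50): print(c,a,rect(w[m]),np.median(z[m]))
d=(z>63)&(z<75)
for m,c,a in blobs(d,500): print(c,a,rect(w[m]),np.median(z[m]))
E
```

```text
time: 1.1
ee_pos: [260.8, 494.5, 404.6]
tcp_rot: [0.632, 0.317, 0.632, -0.317]
force: [-0.4, 0.0, 0.1]
width: 94.1
time: 2.1
ee_pos: [308.7, 374.5, 404.6]
tcp_rot: [0.511, 0.489, 0.511, -0.489]
force: [0.3, 0.3, 0.3]
width: 93.5
time: 3.1
ee_pos: [356.7, 254.7, 404.6]
tcp_rot: [0.511, 0.489, 0.511, -0.489]
force: [0.3, 0.3, -1.0]
width: 94.2
time: 4.1
ee_pos: [404.7, 134.8, 404.6]
tcp_rot: [0.511, 0.489, 0.511, -0.489]
force: [0.2, -0.3, 0.1]
width: 94.5
time: 5.1
ee_pos: [440.9, 14.8, 404.7]
tcp_rot: [0.511, 0.489, 0.511, -0.489]
force: [0.4, 0.4, 0.5]
width: 94.0
shift [ 0.476 -0.711 -0.206] turn [ 0.     0.    -0.999] deg [   0.     0.  -179.7]
shift [ 0.476 -0.711 -0.206] turn [-0.     0.     0.001] deg [-0.   0.   0.3]
grasp [440.9  14.8 224.7] jaw yaw 2.5 q6 -0.27 t 5.1 w 94.0 F [0.4 0.4 0.5]
[[ 1.0000e+00  4.0000e-02  1.0000e-02  4.3672e+02]
 [ 4.0000e-02 -9.7000e-01 -2.4000e-01  8.6070e+01]
 [ 0.0000e+00  2.4000e-01 -9.7000e-01  3.8405e+02]
 [ 0.0000e+00  0.0000e+00  0.0000e+00  1.0000e+00]]
[376.77864583 280.3984375 ] 768 [501.7 -67.1  45.8  16.3 -87.4] 93.00893675288947
[418.63285124 216.79393939] 14520 [545.3 -25.6 152.4 135.2 -87.1] 67.4032067524349
[403.60853317 353.93179695] 3211 [ 550.  -165.7  130.7   41.     2.2] 67.24142717735276
```

View pics/w1.png

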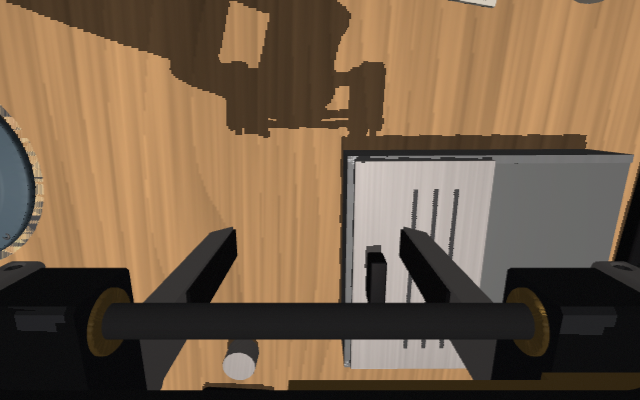

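The wrist view shows the grip block at (376,280), between the jaws in x, and the cover edge at about x=350. I'll lower over it, grip, and slide.

```bash
python3 -m crank '[[0.25,-0.35,-0.1,0,0,0,0],[0.5,-0.7,-0.2,0,0,0,0],[0.5,-0.7,-0.3,0,0,0,0.2],[0.5,-0.7,-0.5,0,0,0,0.4],[0.5,-0.7,-0.7,0,0,0,0.4],[0.5,-0.7,-0.9,0,0,0,0.4],[0.5,-0.7,-0.9,0,0,0,0.4],[0.5,-0.7,-0.9,0,0,0,0.4]]'
python3 -m crank '[[0,0,-0.1,0,0,0,0.4],[0,0,-0.19,0,0,0,0.4],[0,0,-0.19,0,0,0,1],[0,0,-0.19,0,0,0,1],[0,0,-0.19,0,0,0,1],[0,0,-0.19,0,0,0,1],[0,0,-0.19,0,0,0,1],[0,0,-0.19,0,0,0,1]]' 15
python3 plan.py 635 -64 94 92.8 0
```

```text
time: 6.15
ee_pos: [501.1, -69.5, 297.6]
tcp_rot: [0.511, 0.489, 0.51, -0.489]
force: [0.5, -0.7, 0.0]
width: 56.3
time: 7.15
ee_pos: [501.2, -69.9, 274.2]
tcp_rot: [0.511, 0.489, 0.51, -0.489]
force: [1.3, 0.5, -0.7]
width: 15.9
shift [ 1.115e+00  4.900e-02 -1.000e-03] turn [ 0.001 -0.    -0.998] deg [ 1.000e-01 -0.000e+00 -1.797e+02]
shift [ 1.115e+00  4.900e-02 -1.000e-03] turn [0.    0.    0.002] deg [0.  0.1 0.3]
grasp [501.4 -70.   94.2] jaw yaw 2.5 q6 -0.41 t 7.15 w 15.9 F [ 1.3  0.5 -0.7]
```

```bash
python3 -m crank '[[0.12,0.006,0,0,0,0,1],[0.24,0.012,0,0,0,0,1],[0.36,0.018,0,0,0,0,1],[0.48,0.024,0,0,0,0,1],[0.6,0.03,0,0,0,0,1],[0.72,0.036,0,0,0,0,1],[0.84,0.042,0,0,0,0,1],[0.96,0.048,0,0,0,0,1]]' 15
python3 -m crank '[[0.06,0.003,0,0,0,0,1],[0.11,0.005,0,0,0,0,1],[0.14,0.006,0,0,0,0,1],[0.15,0.007,0,0,0,0,1],[0.15,0.007,0,0,0,0,1],[0.15,0.007,0,0,0,0,1],[0.15,0.007,0,0,0,0,0.4],[0.15,0.007,0,0,0,0,0.3]]' 15
python3 -m crank '[[0,0,0,0,0,0,0.3],[0,0,0.3,0,0,0,0.3],[-0.2,0,0.7,0,0,0,0.3],[-0.5,0,1,0,0,0,0],[-0.9,0,1,0,0,0,0],[-1,0,1,0,0,0.06,0],[-1,0,1,0,0,0.06,0],[-1,0,1,0,0,0.06,0]]' 15
python3 plan.py 543 -68 130 2.8 0
python3 - <<'E'
from h import *; import pickle
fs={}
for n in ["wrist","top","scene"]:
    f=arm.grab_frame(n); fs[n]=f
    cv2.imwrite(f"pics/{n}2.png",f["img"][:,:,::-1])
pickle.dump(fs,open("f2.pkl","wb"))
cv2.imwrite("pics/c2.png",np.hstack([cv2.resize(fs["top"]["img"][100:260,270:430],(600,600)),fs["wrist"]["img"][:,:200][:0].reshape(0,0,3) if 0 else cv2.resize(fs["wrist"]["img"],(200,125)).repeat(1,0) if 0 else np.zeros((600,0,3),np.uint8)])[:,:,::-1])
E
```

```text
time: 8.15
ee_pos: [617.5, -64.1, 274.1]
tcp_rot: [0.511, 0.489, 0.511, -0.489]
force: [-3.0, -1.6, 6.0]
width: 15.6
time: 9.15
ee_pos: [634.4, -63.1, 273.2]
tcp_rot: [0.511, 0.489, 0.511, -0.489]
force: [0.1, 0.1, 0.1]
width: 32.3
time: 10.15
ee_pos: [514.8, -63.3, 393.9]
tcp_rot: [0.554, 0.44, 0.554, -0.439]
force: [-0.4, -0.5, 0.8]
width: 94.0
shift [ 0.235 -0.039 -0.7  ] turn [-0.     0.     0.443] deg [-0.   0.  79.7]
shift [ 0.235 -0.039 -0.7  ] turn [ 0.     0.    -0.557] deg [   0.     0.  -100.3]
grasp [514.9 -63.3 213.9] jaw yaw 13.1 q6 -0.57 t 10.15 w 94.0 F [-0.4 -0.5  0.8]
```

View pics/wrist2.png

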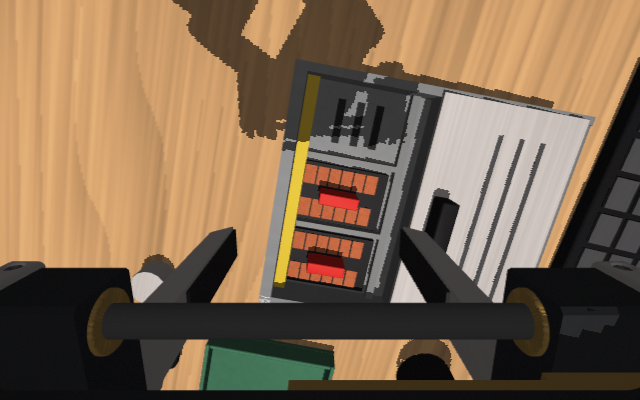

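View pics/top2.png

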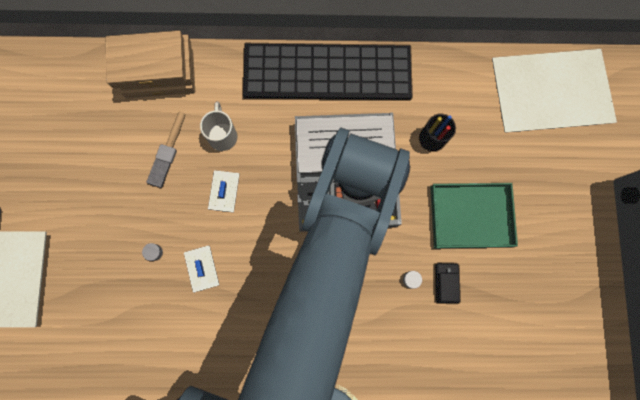

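The cover is open. Spent filters sit in bay1 (fin at 339,201) and bay0 (325,266), and bay2 is empty (360,120). The table is unchanged and no third fresh filter has turned up.

Run:
```python
from h import *; import pickle
fs=pickle.load(open("f2.pkl","rb")); f=fs["wrist"]; w=cloud(f); H=hsv(f); z=w[...,2]
red=((H[...,0]<5)|(H[...,0]>174))&(H[...,1]>150)&(H[...,2]>80)
for m,c,a in blobs(red,100):
    t=m&(z>46); print("fin",c,a,rect(w[t]),np.nanmedian(z[t]))
yel=(H[...,0]>20)&(H[...,0]<35)&(H[...,1]>150)
for m,c,a in blobs(yel,100): print("lip",c,a,rect(w[m]),np.nanmedian(z[m]))
box=np.zeros_like(red); box[60:300,255:420]=1
c=(z>63)&(z<75); c[:,:380]=0; c[300:]=0; print("cover",rect(w[c]))
# -x wall top
m=box&(z>56)&(z<64); m[:, 330:]=0; m[295:]=0
pts=w[m]; u=np.array([np.cos(np.radians(2.8)),np.sin(np.radians(2.8))]); n=np.array([-u[1],u[0]])
q=(pts[:,:2]-[543,-68]); print("wall x pct",np.percentile(q@u,[2,50,98]).round(1),"y",np.percentile(q@n,[1,99]).round(1))
m=box&(z>17)&(z<24)&(w[...,1]>-30); q=(w[m][:,:2]-[543,-68]); print("floor bay2 x",np.percentile(q@u,[2,50,98]).round(1),"y",np.percentile(q@n,[2,98]).round(1),np.median(z[m]))
# yaw from lip
m=yel; p=w[m][:,:2]; vx,vy,_,_=cv2.fitLine(p.astype(np.float32),cv2.DIST_HUBER,0,.01,.01).ravel(); print("lip yaw",np.degrees(np.arctan2(-vx*np.sign(vy),abs(vy))))
q=(p-[543,-68]);print("lip x pct",np.percentile(q@u,[3,50,97]).round(1))
```

```text
fin [338.47608696 201.29782609] 460 [537.  -69.1  39.9  11.9   2.4] 53.1936433696971
fin [324.93198992 269.75314861] 397 [ 541.3 -144.3   39.8   12.3    3.6] 53.14511057281885
lip [296.32299843 179.68288854] 2548 [491.5 -70.6 228.1  12.9 -86.9] 36.214528232530085
cover [675.1 -48.1 209.9 136.4 -87.1]
wall x pct [-69.4 -63.1 -44. ] y [-109.3  121.2]
floor bay2 x [-43.8   5.5  67.1] y [ 41.6 113.2] 19.50707364126839
lip yaw -0.0
lip x pct [nan nan nan]
```

Run:
```python
from h import *; import pickle
fs=pickle.load(open("f2.pkl","rb")); f=fs["wrist"]; w=cloud(f); z=w[...,2]
m=(z>88)&(z<99); m[:180]=0;m[262:]=0; m[:,:405]=0; m[:,470:]=0
print("grip now",rect(w[m]),m.sum(),"arm 634.4 -63.1")
T=f["cam_to_world"]; g,M,o=grasp()
print("camera in tool:", (M.T@(T[:3,3]-o["ee_pos"])).round(1)); print((M.T@T[:3,:3]).round(3))
import cv2
f=dict(np.load) if 0 else None
fs=pickle.load(open("f0.pkl","rb")); f=fs["top"]; w=cloud(f); z=w[...,2]
m=(z>63)&(z<75); m[:100]=0; m[240:]=0; m[:,:285]=0; m[:,410:]=0; m[:172]=0
u=np.array([np.cos(np.radians(3)),np.sin(np.radians(3))])
q=(w[m][:,:2]-[540,-68.3])@u; print("cover x range shut, top cam",np.percentile(q,[.5,1,50,99]).round(1))
```

```text
grip now [629.5 -61.1  45.7  16.6 -87.6] 849 arm 634.4 -63.1
camera in tool: [ 20.4  -0.7 -71.6]
[[-0.002 -0.243  0.97 ]
 [ 1.    -0.002  0.002]
 [ 0.001  0.97   0.243]]
cover x range shut, top cam [-61.5 -58.6   4.1  66.1]
```

Both camera views and the arm readings agree if the cover started about 4 mm open. That puts the unit origin at about (539.5, -68.3) with yaw 3°. I'll take the bay1 spent filter first.

```bash
python3 -m crank '[[0.1,-0.02,0,0,0,0.05,0.3],[0.2,-0.05,0,0,0,0.1,0.64],[0.2,-0.05,0,0,0,0.15,0.64],[0.2,-0.05,-0.1,0,0,0.2,0.64],[0.2,-0.05,-0.2,0,0,0.25,0.64],[0.2,-0.05,-0.3,0,0,0.3,0.64],[0.2,-0.05,-0.3,0,0,0.35,0.64],[0.2,-0.05,-0.3,0,0,0.4,0.64]]'
python3 -m crank '[[0,0,-0.1,0,0,0.03,0.64],[0,0,-0.2,0,0,0.045,0.64],[0,0,-0.4,0,0,0.045,0.64],[0,0,-0.5,0,0,0.045,0.64],[0,0,-0.6,0,0,0.045,0.64],[0,0,-0.6,0,0,0.045,0.64],[0,0,-0.6,0,0,0.045,0.64],[0,0,-0.6,0,0,0.045,0.64]]'
python3 plan.py 538 -69 47 3 0
python3 - <<'E'
from h import *
f=arm.grab_frame("wrist"); cv2.imwrite("pics/w3.png",f["img"][:,:,::-1])
w=cloud(f); H=hsv(f); z=w[...,2]
red=((H[...,0]<5)|(H[...,0]>174))&(H[...,1]>150)&(H[...,2]>80)
for m,c,a in blobs(red,100):
    t=m&(z>46); print("fin",c,a,rect(w[t]),np.nanmedian(z[t]))
E
```

```text
time: 11.3
ee_pos: [538.6, -69.3, 357.3]
tcp_rot: [0.706, 0.028, 0.707, -0.027]
force: [-0.3, -0.6, -0.3]
width: 34.0
time: 12.3
ee_pos: [538.4, -69.3, 286.7]
tcp_rot: [0.707, -0.021, 0.706, 0.021]
force: [-0.3, -0.1, 0.7]
width: 33.6
shift [-0.004  0.003 -0.497] turn [ 0.     0.    -0.002] deg [ 0.   0.1 -0.4]
shift [-0.004  0.003 -0.497] turn [-0.001  0.     0.998] deg [-1.000e-01  0.000e+00  1.796e+02]
grasp [538.7 -69.4 106.7] jaw yaw 93.4 q6 -1.97 t 12.3 w 33.6 F [-0.3 -0.1  0.7]
fin [209.31978155 217.0157767 ] 1648 [ 541.1 -144.6   40.1   12.5    2.4] 53.066153138565994
fin [316.26775956 217.44717668] 1098 [536.8 -69.2  40.   11.5   3. ] 53.319029405518535
```

View pics/w3.png

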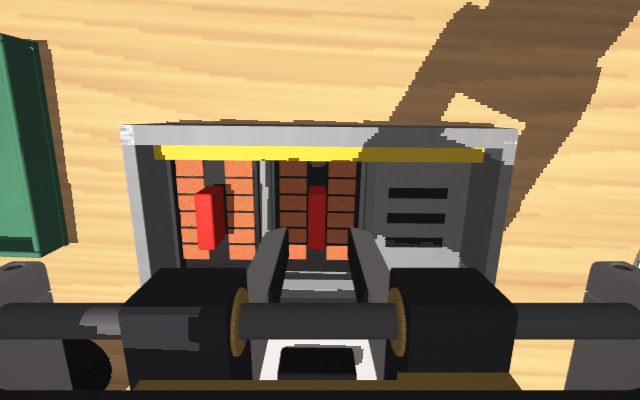

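The open jaws straddle the bay1 fin (316,217).

```bash
python3 -m crank '[[0,0,-0.12,0,0,0,0.64],[0,0,-0.24,0,0,0,0.64],[0,0,-0.36,0,0,0,0.64],[0,0,-0.48,0,0,0,0.64],[0,0,-0.49,0,0,0,0.64],[0,0,-0.49,0,0,0,1],[0,0,-0.49,0,0,0,1],[0,0,-0.49,0,0,0,1]]' 30
python3 plan.py 538 -69 47 3 0
python3 -m crank '[[0,0,0,0,0,0,1],[-0.07,-0.004,0.02,0.001,-0.014,0,1],[-0.148,-0.008,0.04,0.0015,-0.028,0,1],[-0.225,-0.012,0.05,0.002,-0.042,0,1],[-0.3,-0.016,0.058,0.003,-0.056,0,1],[-0.375,-0.02,0.06,0.004,-0.07,0,1],[-0.452,-0.024,0.062,0.0044,-0.083,0,1],[-0.452,-0.024,0.062,0.0044,-0.083,0,1]]' 30
python3 plan.py 538 -69 47 3 15
```

```text
time: 13.35
ee_pos: [538.2, -69.3, 227.3]
tcp_rot: [0.707, -0.021, 0.707, 0.021]
force: [-0.2, 0.1, -0.8]
width: 11.8
shift [-0.002  0.003 -0.002] turn [ 0.     0.    -0.002] deg [ 0.   0.  -0.4]
shift [-0.002  0.003 -0.002] turn [-0.     0.     0.998] deg [ -0.    0.  179.6]
grasp [538.3 -69.4  47.3] jaw yaw 93.4 q6 -1.97 t 13.35 w 11.8 F [-0.2  0.1 -0.8]
time: 14.35
ee_pos: [483.4, -72.1, 234.4]
tcp_rot: [0.793, -0.018, 0.609, 0.023]
force: [-1.1, -0.2, -2.1]
width: 11.8
shift [ 0.067  0.006 -0.113] turn [ 0.    -0.    -0.002] deg [ 0.1 -0.  -0.3]
shift [ 0.067  0.006 -0.113] turn [-0.258 -0.014  0.964] deg [-46.4  -2.4 173.6]
grasp [529.8 -69.7  60.5] jaw yaw 93.3 q6 -2.14 t 14.35 w 11.8 F [-1.1 -0.2 -2.1]
```

```bash
python3 -m crank '[[0.05,0.003,0,0,0,0,1],[0.1,0.005,0,0,0,0,1],[0.13,0.007,0,0,0,0,1],[0.13,0.007,0,0,0,0,1],[0.13,0.007,0.2,0,0,0,1],[0.13,0.007,0.45,0,0,0,1],[0.13,0.007,0.7,0,0,0,1],[0.13,0.007,0.9,0,0,0,1]]' 30
python3 -m crank '[[0,-0.12,0.05,0,0.01,0,1],[0.02,-0.25,0.1,0,0.02,0,1],[0.04,-0.38,0.1,-0.001,0.03,0,1],[0.06,-0.5,0.1,-0.002,0.04,0,1],[0.08,-0.63,0.1,-0.003,0.05,0,1],[0.08,-0.75,0.1,-0.004,0.06,0,1],[0.08,-0.88,0.1,-0.0044,0.07,0,1],[0.08,-1,0.1,-0.0044,0.083,0,1]]' 30
python3 -m crank '[[0,-0.12,0,0,0,0,1],[0,-0.25,0,0,0,0,1],[0,-0.38,0,0,0,0,1],[0,-0.5,0,0,0,0,1],[0,-0.63,0,0,0,0,1],[0,-0.75,0,0,0,0,1],[0,-0.88,0,0,0,0,1],[0,-1,0,0,0,0,1]]' 30
python3 plan.py 508 -335 35 1 0
```

```text
time: 15.35
ee_pos: [499.5, -71.3, 343.7]
tcp_rot: [0.793, -0.019, 0.609, 0.023]
force: [0.1, -1.3, -1.6]
width: 11.9
time: 16.35
ee_pos: [509.1, -192.4, 354.5]
tcp_rot: [0.706, -0.021, 0.708, 0.021]
force: [0.2, -0.0, -0.7]
width: 11.7
time: 17.35
ee_pos: [509.1, -312.3, 354.5]
tcp_rot: [0.707, -0.021, 0.707, 0.021]
force: [1.1, 0.4, -1.2]
width: 11.5
shift [-0.009 -0.189 -1.162] turn [-0.     0.    -0.013] deg [-0.   0.  -2.4]
shift [-0.009 -0.189 -1.162] turn [-0.    -0.     0.987] deg [ -0.   -0.  177.6]
grasp [ 509.1 -312.3  174.5] jaw yaw 93.4 q6 -2.37 t 17.35 w 11.5 F [ 1.1  0.4 -1.2]
```

```bash
python3 -m crank '[[0,-0.1,0,0,0,0,1],[-0.01,-0.19,-0.1,0,0,-0.013,1],[-0.01,-0.19,-0.25,0,0,-0.013,1],[-0.01,-0.19,-0.4,0,0,-0.013,1],[-0.01,-0.19,-0.55,0,0,-0.013,1],[-0.01,-0.19,-0.7,0,0,-0.013,1],[-0.01,-0.19,-0.85,0,0,-0.013,1],[-0.01,-0.19,-0.98,0,0,-0.013,1]]' 30
python3 -m crank '[[0,0,-0.06,0,0,0,1],[0,0,-0.12,0,0,0,1],[0,0,-0.17,0,0,0,1],[0,0,-0.18,0,0,0,1],[0,0,-0.18,0,0,0,1],[0,0,-0.18,0,0,0,0.64],[0,0,-0.18,0,0,0,0.64],[0,0,-0.18,0,0,0,0.64]]' 30
python3 -m crank '[[0,0,0.2,0,0,0,0.64],[0,0,0.5,0,0,0,0.64],[0,0.3,0.9,0,0,0,0.64],[0,0.5,0.9,0,0,0,0.64],[0,0.8,0.9,0,0,0.013,0.64],[0,1,0.9,0,0,0.013,0.64],[0,1,0.9,0,0,0.013,0.64],[0,1,0.9,0,0,0.013,0.64]]' 30
python3 plan.py 542 -144.5 47 3 0
python3 - <<'E'
from h import *
f=arm.grab_frame("top"); w=cloud(f);H=hsv(f);z=w[...,2]
red=((H[...,0]<5)|(H[...,0]>174))&(H[...,1]>150)&(H[...,2]>80)
for m,c,a in blobs(red,15): print("fin",c,a,rect(w[m]),np.nanmedian(z[m]))
b=(H[...,0]>100)&(H[...,0]<130)&(H[...,1]>120)
for m,c,a in blobs(b,15): print("blue",c,a,rect(w[m]),np.nanmedian(z[m]))
E
```

```text
time: 18.35
ee_pos: [507.9, -334.0, 235.5]
tcp_rot: [0.707, -0.006, 0.707, 0.007]
force: [-0.1, 0.2, -1.0]
width: 12.0
time: 19.35
ee_pos: [508.0, -334.2, 215.6]
tcp_rot: [0.707, -0.007, 0.707, 0.006]
force: [0.6, 0.2, -0.1]
width: 33.0
time: 20.35
ee_pos: [508.0, -214.7, 323.0]
tcp_rot: [0.707, -0.021, 0.707, 0.021]
force: [-0.2, -0.4, 0.1]
width: 33.9
shift [ 0.283  0.585 -0.8  ] turn [ 0.    -0.    -0.002] deg [ 0.  -0.  -0.3]
shift [ 0.283  0.585 -0.8  ] turn [0.    0.    0.998] deg [  0.    0.  179.7]
grasp [ 507.9 -214.7  143. ] jaw yaw 93.3 q6 -2.23 t 20.35 w 33.9 F [-0.2 -0.4  0.1]
fin [447.88888889 127.44444444] 18 [ 710.8 -306.3   43.1    8.6  -40.6] 129.47029790819875
fin [379.59302326 198.06976744] 86 [ 543.4 -144.2   37.9   12.2    2.8] 54.23791852424995
blue [442.63636364 124.98863636] 88 [ 729.2 -302.4   23.    13.4  -40.4] 70.78633421684549
blue [221.8961039  189.44155844] 77 [567.8 241.3  36.5  11.   -6.5] 33.92630610690185
blue [199.02469136 268.09876543] 81 [376.  287.2  36.2  10.9  15. ] 34.22875427860458
```

```bash
python3 -m crank '[[0.14,0.3,0,0,0,0,0.64],[0.28,0.58,0,0,0,0,0.64],[0.28,0.58,-0.15,0,0,0,0.64],[0.28,0.58,-0.3,0,0,0,0.64],[0.28,0.58,-0.45,0,0,0,0.64],[0.28,0.58,-0.6,0,0,0,0.64],[0.28,0.58,-0.7,0,0,0,0.64],[0.28,0.58,-0.7,0,0,0,0.64]]' 30
python3 -m crank '[[0,0,-0.05,0,0,0,0.64],[0,0,-0.09,0,0,0,0.64],[0,0,-0.095,0,0,0,0.64],[0,0,-0.095,0,0,0,0.64],[0,0,-0.095,0,0,0,1],[0,0,-0.095,0,0,0,1],[0,0,-0.095,0,0,0,1],[0,0,-0.095,0,0,0,1]]' 30
python3 plan.py 542 -144.5 47 3 0
python3 -m crank '[[0,0,0,0,0,0,1],[-0.07,-0.004,0.02,0.001,-0.014,0,1],[-0.148,-0.008,0.04,0.0015,-0.028,0,1],[-0.225,-0.012,0.05,0.002,-0.042,0,1],[-0.3,-0.016,0.058,0.003,-0.056,0,1],[-0.375,-0.02,0.06,0.004,-0.07,0,1],[-0.452,-0.024,0.062,0.0044,-0.083,0,1],[-0.452,-0.024,0.062,0.0044,-0.083,0,1]]' 30
python3 plan.py 542 -144.5 47 3 15
```

```text
time: 21.4
ee_pos: [541.1, -144.5, 238.1]
tcp_rot: [0.706, -0.02, 0.707, 0.021]
force: [-0.1, 0.1, 0.2]
width: 34.3
time: 22.4
ee_pos: [541.6, -144.6, 228.0]
tcp_rot: [0.707, -0.021, 0.707, 0.021]
force: [0.0, -0.2, 0.5]
width: 11.8
shift [ 0.003  0.001 -0.009] turn [ 0.     0.    -0.002] deg [ 0.   0.  -0.4]
shift [ 0.003  0.001 -0.009] turn [-0.     0.     0.998] deg [ -0.    0.  179.6]
grasp [ 541.6 -144.6   48. ] jaw yaw 93.4 q6 -2.09 t 22.4 w 11.8 F [ 0.  -0.2  0.5]
time: 23.4
ee_pos: [486.6, -147.2, 234.8]
tcp_rot: [0.792, -0.018, 0.609, 0.023]
force: [-0.5, 1.0, -0.9]
width: 11.7
shift [ 0.074  0.002 -0.116] turn [ 0.    -0.001 -0.002] deg [ 0.  -0.1 -0.3]
shift [ 0.074  0.002 -0.116] turn [-0.257 -0.014  0.964] deg [-46.2  -2.5 173.6]
grasp [ 532.7 -144.6   60.9] jaw yaw 93.3 q6 -2.31 t 23.4 w 11.7 F [-0.5  1.  -0.9]
```

```bash
python3 -m crank '[[0.05,0.003,0,0,0,0,1],[0.1,0.005,0,0,0,0,1],[0.13,0.007,0,0,0,0,1],[0.13,0.007,0,0,0,0,1],[0.13,0.007,0.2,0,0,0,1],[0.13,0.007,0.45,0,0,0,1],[0.13,0.007,0.7,0,0,0,1],[0.13,0.007,0.9,0,0,0,1]]' 30
python3 -m crank '[[0,-0.12,0.05,0,0.01,0,1],[0.02,-0.25,0.1,0,0.02,0,1],[0.03,-0.38,0.1,-0.001,0.03,0,1],[0.04,-0.5,0.1,-0.002,0.04,0,1],[0.05,-0.63,0.1,-0.003,0.05,0,1],[0.05,-0.75,0.1,-0.004,0.06,0,1],[0.05,-0.88,0.1,-0.0044,0.07,0,1],[0.05,-1,0.1,-0.0044,0.083,0,1]]' 30
python3 -m crank '[[0,-0.12,0,0,0,0,1],[0,-0.25,0,0,0,0,1],[0,-0.38,0,0,0,0,1],[0,-0.5,0,0,0,0,1],[0,-0.63,0,0,0,-0.01,1],[0,-0.75,0,0,0,-0.013,1],[0,-0.88,0,0,0,-0.013,1],[0,-1,0,0,0,-0.013,1]]' 30
python3 plan.py 508 -425 35 1 0
python3 - <<'E'
from h import *
f=arm.grab_frame("wrist"); cv2.imwrite("pics/w4.png",f["img"][:,:,::-1])
E
```

```text
time: 24.4
ee_pos: [502.9, -146.5, 344.6]
tcp_rot: [0.793, -0.019, 0.609, 0.023]
force: [-0.4, -0.0, -2.3]
width: 11.6
time: 25.4
ee_pos: [508.8, -267.6, 355.3]
tcp_rot: [0.706, -0.021, 0.708, 0.021]
force: [0.2, -0.8, -1.3]
width: 11.7
time: 26.4
ee_pos: [508.9, -387.6, 355.3]
tcp_rot: [0.707, -0.006, 0.707, 0.006]
force: [-0.9, 0.0, -1.2]
width: 11.9
shift [-0.007 -0.312 -1.169] turn [ 0.  0. -0.] deg [ 0.  0. -0.]
shift [-0.007 -0.312 -1.169] turn [-0.  0.  1.] deg [ -0.   0. 180.]
grasp [ 508.9 -387.6  175.3] jaw yaw 91.0 q6 -2.42 t 26.4 w 11.9 F [-0.9  0.  -1.2]
```

View pics/w4.png

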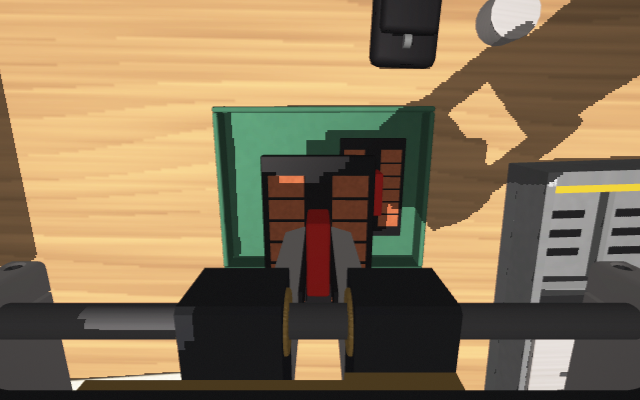

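The first spent filter lies flat at the right of the tray (fin at 380,195). The second is still held level, so I'll lower it into the left half.

```bash
python3 -m crank '[[0,-0.15,0,0,0,0,1],[-0.01,-0.31,-0.1,0,0,0,1],[-0.01,-0.31,-0.25,0,0,0,1],[-0.01,-0.31,-0.4,0,0,0,1],[-0.01,-0.31,-0.55,0,0,0,1],[-0.01,-0.31,-0.7,0,0,0,1],[-0.01,-0.31,-0.85,0,0,0,1],[-0.01,-0.31,-0.98,0,0,0,1]]' 30
python3 -m crank '[[0,0,-0.06,0,0,0,1],[0,0,-0.12,0,0,0,1],[0,0,-0.17,0,0,0,1],[0,0,-0.185,0,0,0,1],[0,0,-0.185,0,0,0,1],[0,0,-0.185,0,0,0,0.64],[0,0,-0.185,0,0,0,0.64],[0,0,-0.185,0,0,0,0.64]]' 30
python3 -m crank '[[0,0,0.2,0,0,0,0.64],[0,0,0.5,0,0,0,0.64],[0,0.3,1,0,0,0,0.64],[0,0.5,1,0,0,0,0.64],[0,0.8,1,0,0,0,0.3],[0,1,1,0,0,0,0],[0,1,1,0,0,0,0],[0,1,1,0,0,0,0]]' 30
python3 -m crank '[[0,0.4,0.1,0,0,0,0],[0,0.8,0.1,0,0,0,0],[0,1,0.1,0,0,0,0],[0,1,0.1,0,0,0,0],[0,1,0.1,0,0,0,0],[0,1,0.1,0,0,0,0],[0,1,0.1,0,0,0,0],[0,1,0.1,0,0,0,0]]' 30
python3 -m crank '[[0,0.4,0.1,0,0,0,0],[0,0.8,0.1,0,0,0,0],[0,1,0.1,0,0,0,0],[0,1,0.1,0,0,0,0],[0,1,0.1,0,0,0,0],[0,1,0.1,0,0,0,0],[0,1,0.1,0,0,0,0],[0,1,0.1,0,0,0,0]]' 30
cat > look.py <<'E'
import sys
from h import *
f=arm.grab_frame("top"); w=cloud(f);H=hsv(f);z=w[...,2]
if len(sys.argv)>1: cv2.imwrite(sys.argv[1],f["img"][:,:,::-1])
red=((H[...,0]<5)|(H[...,0]>174))&(H[...,1]>150)&(H[...,2]>80)
for m,c,a in blobs(red,15): print("fin",c.round(),a,rect(w[m]),np.nanpercentile(z[m],[5,50,95]).round())
b=(H[...,0]>100)&(H[...,0]<130)&(H[...,1]>120)
for m,c,a in blobs(b,15): print("blue",c.round(),a,rect(w[m]),np.nanmedian(z[m]).round(1))
E
python3 look.py; python3 plan.py 568 241 200 -7 0
```

```text
time: 27.45
ee_pos: [507.7, -423.6, 236.4]
tcp_rot: [0.707, -0.006, 0.707, 0.007]
force: [0.2, -0.2, -1.1]
width: 11.6
time: 28.45
ee_pos: [507.8, -423.9, 215.9]
tcp_rot: [0.707, -0.007, 0.707, 0.006]
force: [-0.7, 0.3, 0.1]
width: 33.1
time: 29.45
ee_pos: [507.7, -304.5, 335.6]
tcp_rot: [0.707, -0.006, 0.707, 0.006]
force: [-0.1, -0.6, -0.4]
width: 70.0
time: 30.45
ee_pos: [507.6, -184.2, 347.5]
tcp_rot: [0.707, -0.006, 0.707, 0.006]
force: [0.3, -0.1, 0.2]
width: 93.8
time: 31.45
ee_pos: [507.7, -64.2, 359.5]
tcp_rot: [0.707, -0.006, 0.707, 0.006]
force: [-0.0, -0.6, -0.8]
width: 93.9
fin [448. 127.] 18 [ 710.7 -306.2   44.4    8.6  -40.6] [ 55. 130. 134.]
fin [456. 215.] 94 [ 510.8 -336.2   45.    20.1    2.2] [30. 39. 43.]
fin [492. 215.] 93 [ 511.6 -427.3   45.9   23.3    0.9] [31. 39. 43.]
blue [443. 125.] 95 [ 727.9 -303.5   23.    12.9  -33.7] 69.1
blue [222. 189.] 76 [567.8 240.8  36.4  10.9  -7.1] 34.8
blue [199. 268.] 80 [375.8 287.1  36.9  10.9  17.2] 34.3
shift [0.503 2.542 0.171] turn [-0.    -0.    -0.044] deg [-0. -0. -8.]
shift [0.503 2.542 0.171] turn [ 0.    -0.     0.956] deg [  0.  -0. 172.]
grasp [507.7 -64.1 179.5] jaw yaw 91.0 q6 -1.94 t 31.5 w 94.0 F [-0.4  1.   0.2]
```

Both spent filters are in the tray and the fresh ones haven't moved. Next I'll fetch the first fresh filter.

```bash
python3 -m crank '[[0.1,0.4,0.05,0,0,0,0],[0.2,0.8,0.05,0,0,-0.02,0],[0.25,1,0.05,0,0,-0.043,0],[0.25,1,0.05,0,0,-0.043,0],[0.25,1,0.05,0,0,-0.043,0],[0.25,1,0.05,0,0,-0.043,0],[0.25,1,0.05,0,0,-0.043,0],[0.25,1,0.05,0,0,-0.043,0]]' 30
python3 -m crank '[[0.1,0.4,0,0,0,0,0],[0.2,0.8,0,0,0,0,0],[0.25,1,0,0,0,0,0.5],[0.25,1,0,0,0,0,0.5],[0.25,1,-0.1,0,0,0,0.5],[0.25,1,-0.2,0,0,0,0.5],[0.25,1,-0.2,0,0,0,0.5],[0.25,1,-0.2,0,0,0,0.5]]' 30
python3 -m crank '[[0,0.2,0,0,0,0,0.5],[0,0.4,0,0,0,0,0.5],[0,0.54,0,0,0,0,0.5],[0,0.54,-0.15,0,0,0,0.5],[0,0.54,-0.3,0,0,0,0.5],[0,0.54,-0.45,0,0,0,0.5],[0,0.54,-0.45,0,0,0,0.5],[0,0.54,-0.45,0,0,0,0.5]]' 30
cat > wl.py <<'E'
import sys
from h import *
f=arm.grab_frame("wrist"); w=cloud(f);H=hsv(f);z=w[...,2]
if len(sys.argv)>1: cv2.imwrite(sys.argv[1],f["img"][:,:,::-1])
b=(H[...,0]>100)&(H[...,0]<130)&(H[...,1]>120)
for m,c,a in blobs(b,60):
    zm=np.nanpercentile(z[m],95); t=m&(z>zm-5); print("blue",c.round(),a,rect(w[t]),zm.round(1))
E
python3 wl.py; python3 plan.py 568 241 27.5 -7 0
```

```text
time: 32.5
ee_pos: [537.7, 55.8, 365.6]
tcp_rot: [0.706, 0.042, 0.706, -0.042]
force: [-0.3, 0.2, -0.0]
width: 93.8
time: 33.5
ee_pos: [567.7, 175.8, 341.5]
tcp_rot: [0.706, 0.042, 0.706, -0.042]
force: [0.5, -0.4, -1.1]
width: 47.1
time: 34.5
ee_pos: [567.9, 240.8, 287.7]
tcp_rot: [0.706, 0.042, 0.706, -0.041]
force: [-1.1, -0.2, -0.2]
width: 46.8
blue [317. 212.] 840 [567.6 241.6  39.2  10.5  -7. ] 34.5
shift [-0.     0.001 -0.672] turn [-0.     0.    -0.002] deg [-0.   0.1 -0.3]
shift [-0.     0.001 -0.672] turn [-0.001 -0.     0.998] deg [-1.000e-01 -0.000e+00  1.797e+02]
grasp [568.3 241.  108.2] jaw yaw 83.3 q6 -1.24 t 34.55 w 46.9 F [ 0.3 -0.4 -0.2]
```

```bash
python3 -m crank '[[0,0,-0.15,0,0,0,0.5],[0,0,-0.3,0,0,0,0.5],[0,0,-0.45,0,0,0,0.5],[0,0,-0.6,0,0,0,0.5],[0,0,-0.67,0,0,0,0.5],[0,0,-0.67,0,0,0,1],[0,0,-0.67,0,0,0,1],[0,0,-0.67,0,0,0,1]]' 35
python3 -m crank '[[0,0,0,0,0,0,1],[0,0,0,0,0,0,1],[0,0,0.1,0,0,0,1],[0,0,0.25,0,0,0,1],[0,0,0.4,0,0,0,1],[0,0,0.55,0,0,0,1],[0,0,0.75,0,0,0,1],[0,0,0.95,0,0,0,1]]' 35
python3 plan.py 553 8 140 3 15
```

```text
time: 35.55
ee_pos: [567.8, 241.1, 207.4]
tcp_rot: [0.706, 0.041, 0.706, -0.041]
force: [-0.4, 0.0, -0.2]
width: 20.6
time: 36.55
ee_pos: [567.6, 241.0, 323.0]
tcp_rot: [0.706, 0.041, 0.706, -0.041]
force: [-0.4, 0.2, -2.3]
width: 11.9
shift [-0.509 -1.962 -0.076] turn [-0.003 -0.083  0.054] deg [ -0.5 -15.    9.6]
shift [-0.509 -1.962 -0.076] turn [ 0.124 -0.004 -0.938] deg [  22.4   -0.7 -168.9]
grasp [567.7 241.1 143. ] jaw yaw 83.3 q6 -1.24 t 36.55 w 11.9 F [-0.4  0.2 -2.3]
```

```bash
python3 -m crank '[[-0.04,-0.12,0,0,-0.01,0.007,1],[-0.08,-0.25,0,-0.001,-0.02,0.014,1],[-0.12,-0.38,0,-0.001,-0.03,0.02,1],[-0.16,-0.5,0,-0.002,-0.04,0.027,1],[-0.2,-0.63,0,-0.002,-0.052,0.034,1],[-0.24,-0.75,0,-0.003,-0.063,0.04,1],[-0.28,-0.88,0,-0.003,-0.073,0.047,1],[-0.3,-1,0,-0.003,-0.083,0.054,1]]' 35
python3 -m crank '[[-0.04,-0.12,0,0,0,0,1],[-0.08,-0.25,0,0,0,0,1],[-0.12,-0.38,0,0,0,0,1],[-0.16,-0.5,-0.02,0,0,0,1],[-0.2,-0.63,-0.04,0,0,0,1],[-0.24,-0.75,-0.07,0,0,0,1],[-0.28,-0.88,-0.1,0,0,0,1],[-0.31,-0.96,-0.1,0,0,0,1]]' 35
python3 plan.py 540.7 7.9 62.4 3 15
python3 - <<'E'
from h import *
f=arm.grab_frame("scene"); cv2.imwrite("pics/s5.png",cv2.resize(f["img"][150:290,200:360],(800,700))[:600,:,::-1])
f=arm.grab_frame("wrist"); cv2.imwrite("pics/w5.png",f["img"][:,:,::-1])
w=cloud(f);H=hsv(f);z=w[...,2]
yel=(H[...,0]>20)&(H[...,0]<35)&(H[...,1]>150)
for m,c,a in blobs(yel,100): print("lip",c.round(),a,rect(w[m&(z>30)&(z<45)]),np.nanmedian(z[m]))
wh=(H[...,1]<50)&(H[...,2]>130)&(z>60)&(z<150)
for m,c,a in blobs(wh,300): print("white",c.round(),a,rect(w[m]))
E
```

```text
time: 37.55
ee_pos: [531.4, 120.6, 322.1]
tcp_rot: [0.793, -0.017, 0.608, 0.021]
force: [0.3, 0.4, -1.8]
width: 11.8
time: 38.55
ee_pos: [494.0, 5.0, 308.8]
tcp_rot: [0.792, -0.016, 0.609, 0.021]
force: [0.1, 0.4, -1.6]
width: 11.5
shift [ 0.001  0.004 -0.605] turn [ 0.    -0.001 -0.   ] deg [ 0.1 -0.1 -0. ]
shift [ 0.001  0.004 -0.605] turn [-0.257 -0.013  0.966] deg [-46.3  -2.4 173.9]
grasp [540.2   7.2 134.9] jaw yaw 93.0 q6 -1.91 t 38.55 w 11.5 F [ 0.1  0.4 -1.6]
lip [209. 113.] 2824 [494.3 -70.6 228.6   6.5 -86.9] 36.337324235867925
white [317. 183.] 4431 [515.4   5.9  63.3  34.6 -86.9]
white [274. 243.] 753 [544.6 -17.5  39.   15.  -24.1]
white [362. 244.] 659 [564.8  43.2  85.8  18.8  29.1]
white [137. 283.] 3917 [ 630.9 -130.2  103.6   40.6  -87.6]
white [145. 355.] 2032 [ 721.8 -145.4   62.7   52.   -87.7]
white [318. 356.] 1339 [713.4  16.8  50.8  44.6   2.7]
white [534. 363.] 1279 [715.5 226.9  71.5  29.3  15.8]
```

View pics/w5.png

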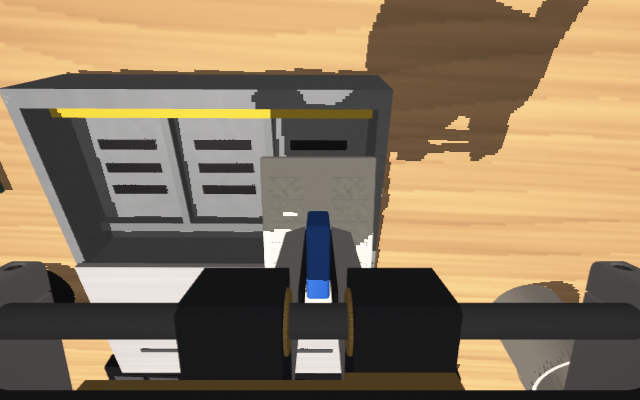

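The plate is over bay2, tilted with its -x edge low, and lined up to within about 1 mm in y. Next I'll lower it in front of the lip.

```bash
python3 -m crank '[[0,0.004,-0.1,0,0,0,1],[0,0.005,-0.2,0,0,0,1],[0,0.005,-0.3,0,0,0,1],[0,0.005,-0.4,0,0,0,1],[0,0.005,-0.48,0,0,0,1],[0,0.005,-0.55,0,0,0,1],[0,0.005,-0.6,0,0,0,1],[0,0.005,-0.6,0,0,0,1]]' 35
python3 plan.py 540.7 7.9 62.4 3 15 | tail -1
python3 -m crank '[[-0.02,-0.001,0,0,0,0,1],[-0.04,-0.002,0,0,0,0,1],[-0.06,-0.003,-0.005,0,0,0,1],[-0.08,-0.004,-0.01,0,0,0,1],[-0.1,-0.005,-0.01,0,0,0,1],[-0.11,-0.006,-0.01,0,0,0,1],[-0.12,-0.006,-0.01,0,0,0,1],[-0.12,-0.006,-0.01,0,0,0,1]]' 35
python3 plan.py 540.7 7.9 62.4 3 15 | tail -1
```

```text
time: 39.65
ee_pos: [494.4, 6.5, 236.7]
tcp_rot: [0.792, -0.017, 0.609, 0.021]
force: [0.3, -0.2, -0.5]
width: 11.7
grasp [540.6   8.8  62.8] jaw yaw 93.1 q6 -1.92 t 39.65 w 11.7 F [ 0.3 -0.2 -0.5]
time: 40.65
ee_pos: [480.0, 5.7, 236.0]
tcp_rot: [0.793, -0.017, 0.609, 0.021]
force: [1.0, 0.4, -2.0]
width: 11.9
grasp [526.4   8.   62.1] jaw yaw 93.1 q6 -1.94 t 40.65 w 11.9 F [ 1.   0.4 -2. ]
```

```bash
python3 -m crank '[[0,-0.004,-0.015,0,0,0,1],[0.078,0,-0.015,-0.001,0.014,0,1],[0.155,0.004,-0.018,-0.0015,0.028,0,1],[0.232,0.008,-0.026,-0.002,0.042,0,1],[0.309,0.012,-0.036,-0.003,0.056,0,1],[0.385,0.016,-0.052,-0.004,0.07,0,1],[0.461,0.02,-0.068,-0.0044,0.083,0,1],[0.461,0.02,-0.07,-0.0044,0.083,0,1]]' 35
python3 plan.py 535.5 7.6 47.4 3 0
python3 - <<'E'
from h import *
f=arm.grab_frame("scene"); cv2.imwrite("pics/s6.png",cv2.resize(f["img"][160:280,200:360],(800,600))[:,:,::-1])
E
```

```text
time: 41.65
ee_pos: [535.9, 8.1, 227.3]
tcp_rot: [0.707, -0.019, 0.707, 0.019]
force: [0.2, -0.0, -1.8]
width: 11.9
shift [-0.003 -0.004  0.   ] turn [ 0.  0. -0.] deg [ 0.1  0.  -0.1]
shift [-0.003 -0.004  0.   ] turn [-0.  0.  1.] deg [-0.000e+00  1.000e-01  1.799e+02]
grasp [535.9   7.9  47.3] jaw yaw 93.1 q6 -1.82 t 41.65 w 11.9 F [ 0.2 -0.  -1.8]
```

View pics/s6.png

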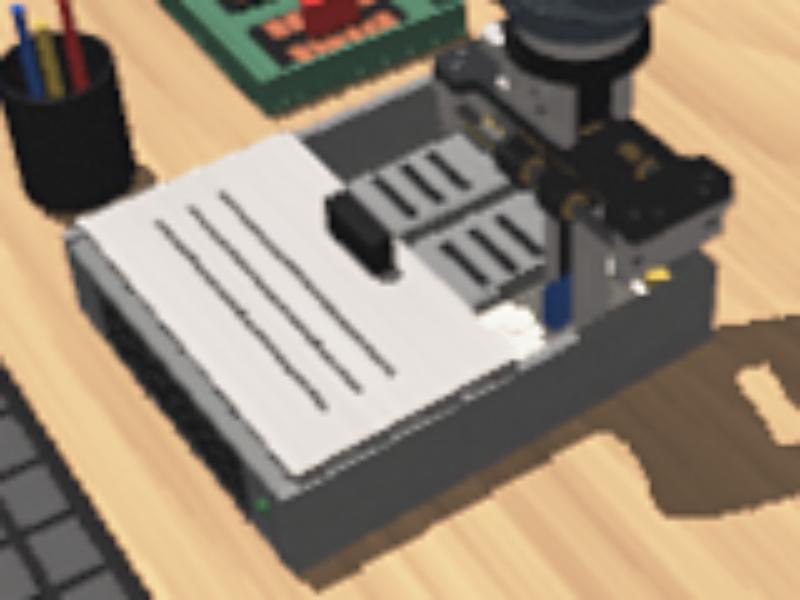

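The filter is level in bay2 and low, just off the floor since its weight is still carried. I'll lower a touch, release, rise, and check.

```bash
python3 -m crank '[[-0.002,-0.003,-0.006,0,0,0,1],[-0.002,-0.003,-0.008,0,0,0,1],[-0.002,-0.003,-0.008,0,0,0,0.64],[-0.002,-0.003,-0.008,0,0,0,0.64],[-0.002,-0.003,-0.008,0,0,0,0.64],[-0.002,-0.003,0.2,0,0,0,0.64],[-0.002,-0.003,0.5,0,0,0,0.64],[-0.002,-0.003,0.8,0,0,0,0.64]]' 35
python3 -m crank '[[-0.1,0.3,0.2,0,0,0,0.64],[-0.25,0.6,0.4,0,0,0.02,0.5],[-0.4,1,0.4,0,0,0.05,0.5],[-0.4,1,0.4,0,0,0.077,0.5],[-0.4,1,0.4,0,0,0.077,0.5],[-0.4,1,0.4,0,0,0.077,0.5],[-0.4,1,0.4,0,0,0.077,0.5],[-0.4,1,0.4,0,0,0.077,0.5]]' 35
python3 look.py pics/t7.png
python3 - <<'E'
from h import *
f=arm.grab_frame("scene"); w=cloud(f);H=hsv(f);z=w[...,2]
cv2.imwrite("pics/s7.png",cv2.resize(f["img"][160:280,200:360],(800,600))[:,:,::-1])
b=(H[...,0]>100)&(H[...,0]<130)&(H[...,1]>120)
for m,c,a in blobs(b,25): print("blue scene",c.round(),a,rect(w[m]),np.nanpercentile(z[m],[5,95]).round(1))
E
python3 plan.py 376 287.5 108 17 0
```

```text
time: 42.7
ee_pos: [534.9, 7.7, 324.2]
tcp_rot: [0.706, -0.019, 0.707, 0.019]
force: [-0.1, 0.3, 0.7]
width: 34.0
time: 43.7
ee_pos: [487.3, 127.4, 371.4]
tcp_rot: [0.699, -0.104, 0.7, 0.103]
force: [0.4, 0.5, 0.1]
width: 47.2
fin [448. 127.] 17 [ 711.5 -307.    43.9    8.6  -40.6] [ 53. 131. 133.]
fin [456. 214.] 92 [ 511.4 -332.9   46.5   15.5   -3.6] [32. 38. 43.]
fin [492. 215.] 91 [ 510.4 -422.1   36.2   22.2  -25.5] [34. 38. 43.]
blue [442. 125.] 91 [ 729.9 -302.3   24.5   12.4  -49.6] 67.7
blue [316. 201.] 65 [5.35e+02 9.80e+00 3.63e+01 9.60e+00 4.00e-01] 54.9
blue scene [214.   1.] 39 [ 3.657e+02 -9.316e+02  7.920e+01  1.240e+01  4.000e-01] [386. 394.]
blue scene [355.   3.] 173 [ -608.3 -1273.5   236.2    23.3   -88.9] [180.9 225.3]
blue scene [388.   5.] 321 [-7.4990e+02 -1.0972e+03  2.6260e+02  2.8500e+01 -2.0000e-01] [181.3 235.4]
blue scene [301.  23.] 142 [ -677.7 -1940.    202.7   159.8    81.2] [-97.9 -73.7]
blue scene [205. 171.] 43 [ 723.4 -307.6   30.     7.    81.3] [ 64.6 127.5]
blue scene [315. 218.] 103 [538.3   9.5  40.2  13.6   5.4] [31.6 53.3]
blue scene [426. 253.] 78 [356.2 268.1  42.   12.2  14.8] [14.8 34.1]
shift [-0.927  1.333 -0.696] turn [ 0.    -0.     0.001] deg [ 0.1 -0.   0.1]
shift [-0.927  1.333 -0.696] turn [-0.    -0.001 -0.999] deg [-0.000e+00 -1.000e-01 -1.799e+02]
grasp [487.2 127.3 191.5] jaw yaw 106.9 q6 -1.83 t 43.8 w 47.1 F [ 0.5 -0.4  0.7]
```

View pics/t7.png

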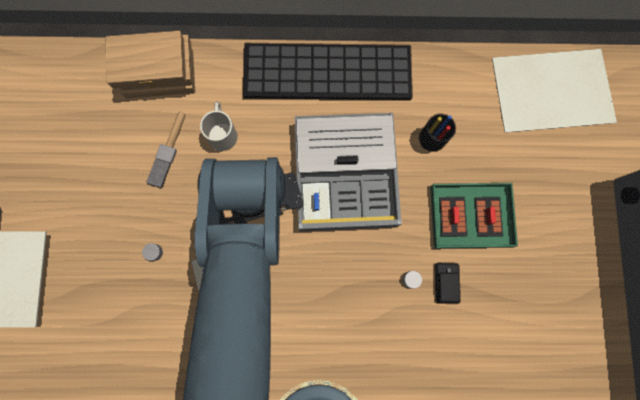

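The fresh filter is seated in bay2 (316,201) with its fin top at 55 mm, and both spent ones are in the tray. The scene camera now puts the second fresh filter at about (356,268), so it was knocked about 28 mm. I'll approach and look again with the wrist camera.

```bash
python3 -m crank '[[-0.2,0.2,0,0,0,0,0.5],[-0.4,0.4,0,0,0,0,0.5],[-0.55,0.6,0,0,0,0,0.5],[-0.55,0.6,-0.1,0,0,0,0.5],[-0.55,0.6,-0.2,0,0,0,0.5],[-0.55,0.6,-0.2,0,0,0,0.5],[-0.55,0.6,-0.2,0,0,0,0.5],[-0.55,0.6,-0.2,0,0,0,0.5]]' 35
python3 wl.py
python3 -m crank '[[-0.2,0.2,0,0,0,0,0.5],[-0.4,0.4,0,0,0,0,0.5],[-0.55,0.57,0,0,0,0,0.5],[-0.55,0.57,-0.1,0,0,0,0.5],[-0.55,0.57,-0.2,0,0,0,0.5],[-0.55,0.57,-0.3,0,0,0,0.5],[-0.55,0.57,-0.4,0,0,0,0.5],[-0.55,0.57,-0.4,0,0,0,0.5]]' 35
python3 wl.py; python3 plan.py 355 267 27.5 16 0
```

```text
time: 44.8
ee_pos: [421.6, 199.5, 347.9]
tcp_rot: [0.7, -0.104, 0.699, 0.104]
force: [-0.2, 0.3, 0.4]
width: 47.3
blue [410. 146.] 855 [354.6 268.   38.5  12.1  16.3] 34.4
blue [ 86. 254.] 1299 [535.4  10.3  39.8  12.7   4.3] 54.1
time: 45.85
ee_pos: [355.0, 267.7, 298.1]
tcp_rot: [0.698, -0.105, 0.701, 0.103]
force: [-0.5, -0.1, -0.9]
width: 46.8
blue [318. 208.] 789 [354.2 268.8  40.1  10.7  16.6] 34.5
shift [-0.002 -0.008 -0.762] turn [ 0.001 -0.    -0.005] deg [ 0.1 -0.1 -0.9]
shift [-0.002 -0.008 -0.762] turn [0.001 0.001 0.995] deg [1.000e-01 1.000e-01 1.791e+02]
grasp [355.  267.6 118.9] jaw yaw 106.9 q6 -1.47 t 45.9 w 47.1 F [0.8 1.3 0.2]
```

```bash
python3 -m crank '[[-0.005,0.006,-0.15,0,0,0,0.5],[-0.005,0.006,-0.3,0,0,0,0.5],[-0.005,0.006,-0.45,0,0,0,0.5],[-0.005,0.006,-0.6,0,0,0,0.5],[-0.005,0.006,-0.7,0,0,0,0.5],[-0.005,0.006,-0.76,0,0,0,0.5],[-0.005,0.006,-0.76,0,0,0,0.5],[-0.005,0.006,-0.76,0,0,0,1]]' 35
python3 -m crank '[[0,0,0,0,0,0,1],[0,0,0,0,0,0,1],[0,0,0,0,0,0,1],[0,0,0.1,0,0,0,1],[0,0,0.3,0,0,0,1],[0,0,0.5,0,0,0,1],[0,0,0.75,0,0,0,1],[0,0,0.95,0,0,0,1]]' 35
python3 plan.py 544.7 -68.1 135 3 15
```

```text
time: 46.9
ee_pos: [354.9, 269.0, 208.9]
tcp_rot: [0.7, -0.104, 0.699, 0.104]
force: [0.3, 0.1, 1.2]
width: 40.2
time: 47.9
ee_pos: [354.5, 268.9, 324.2]
tcp_rot: [0.7, -0.104, 0.699, 0.104]
force: [0.9, 0.8, -0.5]
width: 11.8
shift [ 1.197 -2.829 -0.128] turn [ 0.015 -0.082 -0.077] deg [  2.6 -14.7 -13.9]
shift [ 1.197 -2.829 -0.128] turn [-0.12  -0.021  0.915] deg [-21.6  -3.7 164.7]
grasp [354.7 268.8 144.2] jaw yaw 106.9 q6 -1.47 t 47.9 w 11.8 F [ 0.9  0.8 -0.5]
```

```bash
python3 -m crank '[[0.06,-0.12,0,0.002,-0.01,-0.01,1],[0.12,-0.24,0,0.004,-0.02,-0.02,1],[0.18,-0.36,0,0.006,-0.03,-0.03,1],[0.24,-0.48,0,0.007,-0.04,-0.039,1],[0.3,-0.6,0,0.009,-0.05,-0.048,1],[0.36,-0.72,0,0.011,-0.062,-0.058,1],[0.42,-0.84,0,0.013,-0.072,-0.068,1],[0.45,-0.95,0,0.015,-0.082,-0.077,1]]' 35
python3 -m crank '[[0.05,-0.12,0,0,0,0,1],[0.1,-0.24,0,0,0,0,1],[0.15,-0.36,0,0,0,0,1],[0.2,-0.48,0,0,0,0,1],[0.25,-0.6,0,0,0,0,1],[0.3,-0.72,0,0,0,0,1],[0.35,-0.84,0,0,0,0,1],[0.4,-0.95,0,0,0,0,1]]' 35
python3 -m crank '[[0.05,-0.12,0,0,0,0,1],[0.1,-0.24,0,0,0,0,1],[0.15,-0.36,0,0,0,0,1],[0.2,-0.48,0,0,0,0,1],[0.25,-0.6,-0.02,0,0,0,1],[0.3,-0.72,-0.05,0,0,0,1],[0.35,-0.84,-0.1,0,0,0,1],[0.35,-0.93,-0.13,0,0,0,1]]' 35
python3 plan.py 544.7 -68.1 62.4 3 15
python3 - <<'E'
from h import *
f=arm.grab_frame("wrist"); cv2.imwrite("pics/w8.png",f["img"][:,:,::-1])
w=cloud(f);H=hsv(f);z=w[...,2]
wh=(H[...,1]<60)&(H[...,2]>90)&(z>80)&(z<150)
for m,c,a in blobs(wh,300): print("white",c.round(),a,rect(w[m]))
b=(H[...,0]>100)&(H[...,0]<130)&(H[...,1]>120)
for m,c,a in blobs(b,60): print("blue",c.round(),a,rect(w[m]))
E
```

```text
time: 48.9
ee_pos: [409.0, 153.9, 322.3]
tcp_rot: [0.793, -0.015, 0.608, 0.02]
force: [0.2, 0.4, -1.1]
width: 11.8
time: 49.9
ee_pos: [456.7, 39.9, 322.3]
tcp_rot: [0.793, -0.015, 0.609, 0.021]
force: [-0.9, -0.4, -1.9]
width: 11.6
time: 50.9
ee_pos: [498.8, -71.6, 306.0]
tcp_rot: [0.793, -0.015, 0.609, 0.021]
force: [-0.5, 0.3, -1.4]
width: 11.5
shift [-0.005  0.009 -0.582] turn [-0.    -0.001  0.   ] deg [-0.1 -0.1  0. ]
shift [-0.005  0.009 -0.582] turn [ 0.257  0.014 -0.966] deg [  46.3    2.5 -173.9]
grasp [545.  -69.  132.1] jaw yaw 93.0 q6 -2.09 t 50.9 w 11.5 F [-0.5  0.3 -1.4]
white [317. 197.] 9342 [534.3 -68.4  65.6  64.2   2.9]
blue [421. 174.] 1422 [535.    8.8  39.5  11.8   5.3]
blue [318. 252.] 2006 [542.5 -67.4  38.7  13.    2.4]
```

View pics/w8.png

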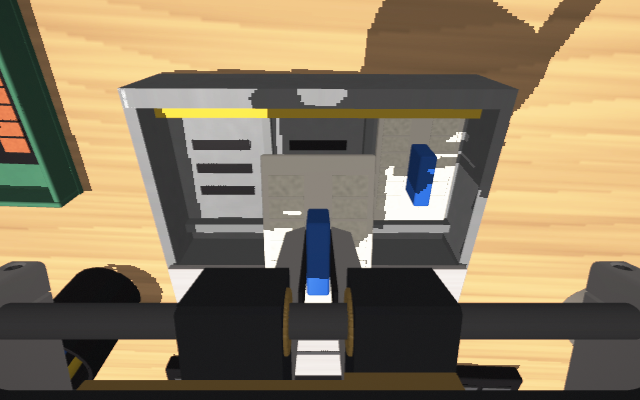

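The plate is over bay1, tilted and lined up (its edges at columns 262–375 match the bay). I'll use the same insertion as before.

```bash
python3 -m crank '[[-0.002,0.004,-0.1,0,0,0,1],[-0.003,0.005,-0.2,0,0,0,1],[-0.003,0.005,-0.3,0,0,0,1],[-0.003,0.005,-0.4,0,0,0,1],[-0.003,0.005,-0.48,0,0,0,1],[-0.003,0.005,-0.54,0,0,0,1],[-0.003,0.005,-0.582,0,0,0,1],[-0.003,0.005,-0.582,0,0,0,1]]' 35
python3 plan.py 544.7 -68.1 62.4 3 15 
python3 -m crank '[[-0.02,-0.001,0,0,0,0,1],[-0.04,-0.002,0,0,0,0,1],[-0.06,-0.003,-0.005,0,0,0,1],[-0.08,-0.004,-0.01,0,0,0,1],[-0.1,-0.005,-0.01,0,0,0,1],[-0.11,-0.006,-0.01,0,0,0,1],[-0.12,-0.006,-0.01,0,0,0,1],[-0.12,-0.006,-0.01,0,0,0,1]]' 35
python3 plan.py 539.6 -68.4 47.4 3 0
```

```text
time: 51.95
ee_pos: [498.2, -70.1, 236.6]
tcp_rot: [0.793, -0.015, 0.609, 0.021]
force: [0.1, -0.6, -1.0]
width: 11.8
shift [ 0.    -0.004 -0.003] turn [-0.    -0.001  0.   ] deg [-0.1 -0.1  0. ]
shift [ 0.    -0.004 -0.003] turn [ 0.258  0.014 -0.966] deg [  46.4    2.5 -173.9]
grasp [544.4 -67.5  62.7] jaw yaw 93.0 q6 -2.11 t 51.95 w 11.8 F [ 0.1 -0.6 -1. ]
time: 52.95
ee_pos: [483.7, -70.8, 235.7]
tcp_rot: [0.793, -0.016, 0.609, 0.021]
force: [-0.2, 0.2, -0.7]
width: 11.5
shift [ 0.465  0.02  -0.069] turn [-0.005  0.083  0.   ] deg [-0.8 14.9  0. ]
shift [ 0.465  0.02  -0.069] turn [ 0.13   0.007 -0.991] deg [  23.4    1.3 -178.5]
grasp [530.1 -68.3  61.8] jaw yaw 93.0 q6 -2.13 t 52.95 w 11.5 F [-0.2  0.2 -0.7]
```

```bash
python3 -m crank '[[0,-0.004,-0.015,0,0,0,1],[0.078,0,-0.015,-0.001,0.014,0,1],[0.155,0.004,-0.018,-0.0015,0.028,0,1],[0.232,0.008,-0.026,-0.002,0.042,0,1],[0.309,0.012,-0.036,-0.003,0.056,0,1],[0.385,0.016,-0.052,-0.004,0.07,0,1],[0.461,0.02,-0.068,-0.0044,0.083,0,1],[0.461,0.02,-0.074,-0.0044,0.083,0,1]]' 35
python3 plan.py 539.6 -68.4 47.4 3 0
python3 -m crank '[[0,0,-0.003,0,0,0,1],[0,0,-0.003,0,0,0,1],[0,0,-0.003,0,0,0,0.64],[0,0,-0.003,0,0,0,0.64],[0,0,-0.003,0,0,0,0.64],[0,0,0.2,0,0,0,0.64],[0,0,0.5,0,0,0,0.64],[0,0,0.8,0,0,0,0.64]]' 35
python3 -m crank '[[0,0,0.2,0,0,-0.06,0.64],[-0.2,0.2,0.3,0,0,-0.12,0.4],[-0.2,0.2,0.3,0,0,-0.18,0.4],[-0.2,0.2,0.3,0,0,-0.24,0.4],[-0.2,0.2,0.3,0,0,-0.3,0.4],[-0.2,0.2,0.3,0,0,-0.36,0.4],[-0.2,0.2,0.3,0,0,-0.4,0.4],[-0.2,0.2,0.3,0,0,-0.4,0.4]]' 35
python3 look.py
python3 - <<'E'
from h import *
f=arm.grab_frame("wrist"); cv2.imwrite("pics/w9.png",f["img"][:,:,::-1])
w=cloud(f);H=hsv(f);z=w[...,2]
b=(H[...,0]>100)&(H[...,0]<130)&(H[...,1]>120)
for m,c,a in blobs(b,60): t=m&(z>48); print("blue",c.round(),a,rect(w[t]),np.nanpercentile(z[m],95).round(1))
u=np.array([np.cos(np.radians(3)),np.sin(np.radians(3))]); n=np.array([-u[1],u[0]])
q=w[...,:2]-[539.5,-68.3]; lx=q@u; ly=q@n
for k,yc in ((1,0),(2,76)):
    for s in (-30,-15,30,44):
        m=(abs(lx-s)<4)&(abs(ly-yc)<28)&(abs(ly-yc)>12)&(z<40); print("bay",k,"x",s,"plate z",np.nanmedian(z[m]).round(1),m.sum())
E
python3 plan.py 631.4 -63.5 94 93 0
```

```text
time: 53.95
ee_pos: [540.5, -68.7, 228.5]
tcp_rot: [0.707, -0.019, 0.707, 0.019]
force: [-4.0, 1.1, 13.2]
width: 11.7
shift [-0.007  0.003 -0.009] turn [ 0.  0. -0.] deg [ 0.  0. -0.]
shift [-0.007  0.003 -0.009] turn [-0.  0.  1.] deg [ -0.   0. 180.]
grasp [540.5 -68.8  48.5] jaw yaw 93.0 q6 -1.96 t 53.95 w 11.7 F [-4.   1.1 13.2]
time: 54.95
ee_pos: [538.9, -68.4, 323.3]
tcp_rot: [0.706, -0.018, 0.707, 0.019]
force: [0.8, -0.4, -0.2]
width: 34.3
time: 55.95
ee_pos: [515.0, -44.4, 358.5]
tcp_rot: [0.583, 0.4, 0.583, -0.4]
force: [0.4, -0.1, 0.6]
width: 56.5
fin [448. 127.] 18 [ 710.4 -306.    43.6    8.6  -40.6] [ 56. 131. 135.]
fin [456. 215.] 94 [ 5.079e+02 -3.371e+02  3.910e+01  2.270e+01  4.000e-01] [28. 39. 42.]
fin [492. 215.] 92 [ 511.4 -427.4   43.5   25.4    7.6] [30. 39. 43.]
blue [443. 125.] 90 [ 728.7 -304.1   23.9   11.6  -31.5] 70.4
blue [362. 151.] 669 [535.4   9.3  39.3  11.7   3.1] 54.5
blue [334. 228.] 821 [539.5 -67.   39.7  11.7   3.1] 54.2
bay 1 x -30 plate z 25.9 249
bay 1 x -15 plate z 25.9 237
bay 1 x 30 plate z 25.9 242
bay 1 x 44 plate z 25.4 177
bay 2 x -30 plate z 26.0 299
bay 2 x -15 plate z 26.0 297
bay 2 x 30 plate z 26.1 282
bay 2 x 44 plate z 25.5 281
shift [ 0.969 -0.159 -0.705] turn [-0.    -0.     0.899] deg [-0.000e+00 -1.000e-01  1.619e+02]
shift [ 0.969 -0.159 -0.705] turn [-0.     0.    -0.101] deg [ -0.    0.  -18.1]
grasp [515.1 -44.3 178.6] jaw yaw 21.1 q6 -0.67 t 56.05 w 56.5 F [1.  0.6 0.7]
```

View pics/w9.png

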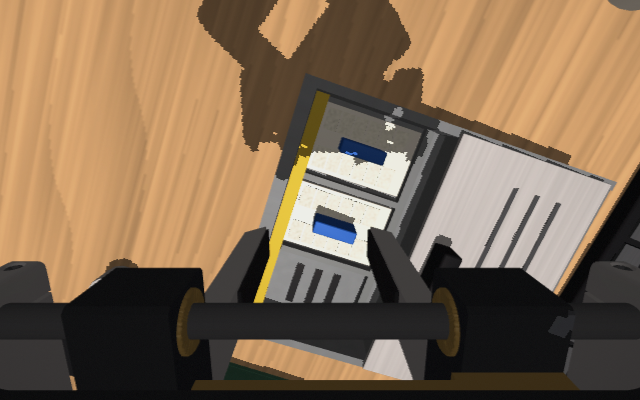

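Both fresh filters lie flat: plate tops are at 25.4–26.1 mm at both ends and fins at 54 mm. Both spent filters are in the tray, so I'll grip the cover block and shut it.

```bash
python3 -m crank '[[0.4,-0.08,0,0,0,-0.05,0.4],[0.8,-0.16,0,0,0,-0.1,0.4],[0.97,-0.16,-0.1,0,0,-0.101,0.4],[0.97,-0.16,-0.2,0,0,-0.101,0.4],[0.97,-0.16,-0.3,0,0,-0.101,0.4],[0.97,-0.16,-0.4,0,0,-0.101,0.4],[0.97,-0.16,-0.45,0,0,-0.101,0.4],[0.97,-0.16,-0.45,0,0,-0.101,0.4]]' 20
python3 -m crank '[[0,0,-0.1,0,0,0,0.4],[0,0,-0.2,0,0,0,0.4],[0,0,-0.25,0,0,0,0.4],[0,0,-0.25,0,0,0,1],[0,0,-0.25,0,0,0,1],[0,0,-0.25,0,0,0,1],[0,0,-0.25,0,0,0,1],[0,0,-0.25,0,0,0,1]]' 20
python3 plan.py 497 -70.5 94 93 0
```

```text
time: 57.05
ee_pos: [631.2, -63.6, 304.4]
tcp_rot: [0.512, 0.488, 0.512, -0.487]
force: [0.6, -0.9, -0.6]
width: 56.2
time: 58.05
ee_pos: [631.3, -63.7, 275.0]
tcp_rot: [0.512, 0.487, 0.512, -0.488]
force: [-3.7, -0.1, 2.4]
width: 15.9
shift [-1.119 -0.057 -0.009] turn [-0.     0.    -0.999] deg [-1.000e-01  0.000e+00 -1.798e+02]
shift [-1.119 -0.057 -0.009] turn [-0.    -0.     0.001] deg [-0.  -0.1  0.2]
grasp [631.1 -63.6  95. ] jaw yaw 2.8 q6 -0.33 t 58.05 w 15.9 F [-3.7 -0.1  2.4]
```

```bash
python3 -m crank '[[-0.12,-0.006,0,0,0,0,1],[-0.24,-0.012,0,0,0,0,1],[-0.36,-0.018,0,0,0,0,1],[-0.48,-0.024,0,0,0,0,1],[-0.6,-0.03,0,0,0,0,1],[-0.72,-0.037,0,0,0,0,1],[-0.84,-0.043,0,0,0,0,1],[-0.96,-0.049,0,0,0,0,1]]' 20
python3 -m crank '[[-0.06,-0.003,0,0,0,0,1],[-0.11,-0.005,0,0,0,0,1],[-0.14,-0.007,0,0,0,0,1],[-0.155,-0.008,0,0,0,0,1],[-0.155,-0.008,0,0,0,0,1],[-0.155,-0.008,0,0,0,0,1],[-0.155,-0.008,0,0,0,0,1],[-0.155,-0.008,0,0,0,0,1]]' 20
python3 plan.py 497 -70.5 94 93 0 | tail -1
```

```text
time: 59.05
ee_pos: [515.5, -69.5, 275.1]
tcp_rot: [0.512, 0.488, 0.512, -0.487]
force: [2.1, 2.0, 1.4]
width: 16.1
time: 60.05
ee_pos: [497.8, -70.4, 275.0]
tcp_rot: [0.512, 0.488, 0.512, -0.487]
force: [-0.6, 3.8, 6.2]
width: 15.8
grasp [497.8 -70.3  95. ] jaw yaw 2.8 q6 -0.42 t 60.05 w 15.8 F [-0.6  3.8  6.2]
```

```bash
python3 -m crank '[[-0.01,0,0,0,0,0,1],[-0.02,-0.001,0,0,0,0,1],[-0.025,-0.001,0,0,0,0,1],[-0.025,-0.001,0,0,0,0,1],[-0.025,-0.001,0,0,0,0,1],[-0.025,-0.001,0,0,0,0,1],[-0.025,-0.001,0,0,0,0,1],[-0.025,-0.001,0,0,0,0,1]]' 20
python3 plan.py 497 -70.5 94 93 0 | tail -1
```

```text
time: 61.05
ee_pos: [495.4, -70.5, 275.0]
tcp_rot: [0.513, 0.489, 0.511, -0.486]
force: [7.0, 4.5, -0.3]
width: 16.1
grasp [496.2 -70.3  95. ] jaw yaw 2.8 q6 -0.42 t 61.05 w 16.1 F [ 7.   4.5 -0.3]
```

A 7 N reaction shows the cover is at the end stop. I'll release, withdraw, and verify.

```bash
python3 -m crank '[[0.005,0,0,0,0,0,1],[0.005,0,0,0,0,0,0.4],[0.005,0,0,0,0,0,0.4],[0.005,0,0,0,0,0,0.4],[0.005,0,0.2,0,0,0,0.4],[0.005,0,0.5,0,0,0,0.4],[0.005,0,0.8,0,0,0,0.4],[0.005,0,1,0,0,0,0.4]]' 20
python3 -m crank '[[-0.2,0.3,0.2,0,0,0,0.4],[-0.4,0.6,0.4,0,0,0,0.4],[-0.6,1,0.5,0,0,0,0.4],[-0.6,1,0.5,0,0,0,0.4],[-0.6,1,0.5,0,0,0,0.4],[-0.6,1,0.5,0,0,0,0.4],[-0.6,1,0.5,0,0,0,0.4],[-0.6,1,0.5,0,0,0,0.4]]' 20
python3 -m crank '[[-0.2,0.4,0,0,0,0,0],[-0.2,0.8,0,0,0,0,0],[-0.2,1,0,0,0,0,0],[-0.2,1,0,0,0,0,0],[-0.2,1,0,0,0,0,0],[-0.2,1,0,0,0,0,0],[-0.2,1,0,0,0,0,0],[-0.2,1,0,0,0,0,0]]' 20
python3 look.py pics/t10.png
python3 - <<'E'
from h import *
print(arm.observe()["force"].round(1),arm.observe()["time"])
import pickle
f0=pickle.load(open("f0.pkl","rb"))["top"]; f=arm.grab_frame("top")
for n,f in (("start",f0),("now",f)):
    w=cloud(f); z=w[...,2]
    m=(z>86); m[:190]=0;m[230:]=0;m[:,:335]=0;m[:,:]&=True; m[:,365:]=0; print(n,"cover grip",rect(w[m]),m.sum())
    for nm,(x0,y0,x1,y1) in dict(mug=(195,95,240,155),brush=(140,105,190,195),pot=(415,105,460,158),discb=(400,265,426,292),mouse=(432,258,466,308),disca=(138,238,166,266)).items():
        m=(z>12)&(z<200); k=np.zeros_like(m); k[y0:y1,x0:x1]=1; m&=k; print(nm,np.nanmean(w[m],0)[:2].round(1),end="; ")
    print()
E
```

```text
time: 62.05
ee_pos: [495.3, -70.7, 396.5]
tcp_rot: [0.513, 0.488, 0.511, -0.487]
force: [0.4, 0.4, -1.1]
width: 56.6
time: 63.05
ee_pos: [423.6, 48.9, 454.5]
tcp_rot: [0.512, 0.488, 0.512, -0.488]
force: [0.1, 0.3, 0.2]
width: 56.2
time: 64.05
ee_pos: [399.4, 169.0, 454.9]
tcp_rot: [0.512, 0.488, 0.512, -0.488]
force: [0.2, 0.7, -0.2]
width: 93.9
fin [448. 127.] 18 [ 711.1 -306.6   44.6    8.6  -40.6] [ 54. 131. 135.]
fin [456. 214.] 93 [ 510.2 -335.2   43.9   20.     5.1] [31. 39. 42.]
fin [492. 215.] 90 [ 507.8 -423.7   37.1   23.6  -16.7] [32. 39. 42.]
blue [443. 125.] 89 [ 728.4 -302.4   24.6   11.5  -39.6] 69.9
[ 0.1  0.3 -0. ] 64.1
start cover grip [502.7 -70.   49.2  16.4 -89.6] 158
mug [715.  250.6]; brush [658.1 388.6]; pot [ 709.1 -287.1]; discb [ 351.8 -222.3]; mouse [ 343.6 -307. ]; disca [414.9 402.6]; 
now cover grip [496.7 -69.9  49.5  16.5 -86.2] 156
mug [715.1 250.6]; brush [657.8 388.5]; pot [ 709.1 -287. ]; discb [ 351.8 -222.2]; mouse [ 343.4 -307.1]; disca [413.  415.4];
```

View pics/t10.png

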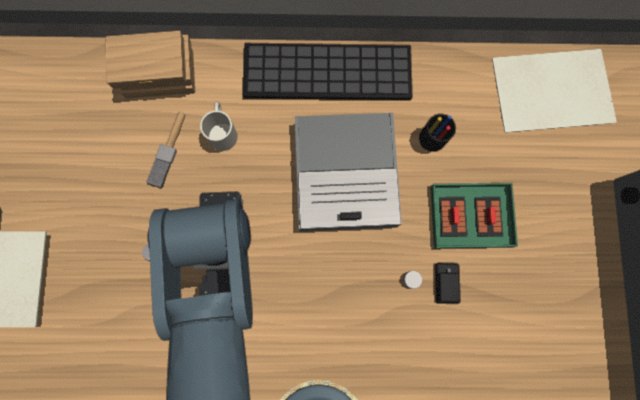

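The cover is shut (grip at 350,216), now 6 mm past where it started, both spent filters are flat in the tray, and the bystanders haven't moved. disc_a's reading differs only because the arm partly hides it. Handing in.

```bash
python3 -c "
from workcell import arm; print(arm.finish_job())"
```

```text
the job is handed in; nothing more can be done
None
```

The job is handed in at about 64 s of the 210 s allowed; no verdict was reported. I slid the cover open and laid both spent filters in the green tray. I then fitted the two fresh filters in bay2 and bay1 (bay0 stays empty) and slid the cover shut onto its end stop.

**Last checks:**
- **Fresh filters:** just before shutting, plate tops measured 25.4–26.1 mm along their length and fin tops about 54 mm, so both lie flat on the bay floors. No third fresh filter was seen in any picture.
- **Spent filters:** both are flat in the tray, within about 5 mm of the middle in x and 50 mm in y.
- **Cover:** it met a 7 N reaction at the end stop, and its grip block now sits at x ≈ 496.7 mm, where my unit estimate puts it when shut.
- **Other things on the table:** mug, brush, pen pot, mouse and disc_b are within 1 mm of where they started. The robot was clear of everything.

**Readings that disagreed:**
- **Cover start:** the cover seems to have started about 5 mm open. That explained an x mismatch of about 5 mm between my early measurements.
- **Second fresh filter:** it was knocked about 28 mm aside during the run, so I measured it again before picking it up.
- **Bay1 insertion:** lowering this filter ended with a brief 13 N contact on the floor, with no visible effect.
- **disc_a:** the last reading was 13 mm off because the arm partly hid it, so its position is not confirmed. I never worked near it.

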